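# Re-fuse the bench power distributor from the spares block

## Task

Re-fuse the bench power distributor: slide the cover plate of the wooden spares block aside onto the block's solid end to see which pockets hold new fuse carriers; unlock the one spent carrier that sits in the distributor (press, quarter turn anticlockwise) and put it in the grey scrap tray; and lock every new carrier into a holder of its own, pressing it down against the spring and turning it a quarter turn clockwise until it springs up into its catch. Only when all this is done, throw the distributor's toggle switch away from you to on. Finish with the cover plate slid back flat over the pockets, and do not disturb the other things on the desk.

Things in the scene. Friction and masses are not known exactly. Their poses are not given: they have to be found in the camera images.
- distributor: Bench power distributor, fixed: low aluminium case 142 x 249 x 56 mm (x, y, z), black end cheeks, three black bayonet fuse holders in a row on top. Origin: centre of its underside, on the desk; x from its front (switch, binding posts) to its back, y along the row, z up. Top 52 mm, bezels 56 mm over the desk. Holders at x = +22 mm, y = +78, 0, -78 mm.
- holder0 (a point): Left holder (y = +78 mm): point on its axis at the bezel's upper face. Bezel 56 mm across, bore 29.4 mm, two entry slots facing each other, 10 mm wide at the bore, 41 mm over both; the line through the slots is at yaw +1.40 rad to the distributor's x (short white marks). Inside, a sprung contact (1000 N/m) meets a carrier's lower end 11 mm below this point.
- holder1 (a point): Middle holder, the same; the spent carrier starts locked in it. To lock: lugs down through the slots, press the carrier to 21 to 22.5 mm below this point (its origin; 10 to 12 N; at 23 mm the flange meets the bezel), turn 1.40 rad clockwise seen from above to the end stop, let go: the spring lifts it into the catch notch. To unlock, the reverse. Above 20 mm the lip blocks the turn.
- holder2 (a point): Right holder (y = -78 mm), the same. Locked: the carrier's x axis lies along the distributor's x, either way round (long white marks; about 0.13 rad of play), its origin 17 mm below this point, its flange 6 mm over the bezel. Merely dropped in and not locked, it sits about 5 mm higher than that.
- switch (a joint): Toggle switch on the distributor's top at x = -44, y = +39 mm in its frame: 0 = off, bat leaning to the distributor's front; 0.8 rad = on, leaning to its back. It stays where it is left, and takes about 0.05 N m. Its pivot is along the distributor's y, 57 mm above the desk.
- switch_tip (a point): Centre of the round end (radius 5.5 mm) of the switch's metal bat, 36 mm from the pivot, 90 mm above the desk when off or on; it travels 28 mm to the distributor's back when thrown.
- spares_block: Wooden block, fixed, 242 x 150 x 58 mm plus rails and end stops 4 mm high round its top. Origin: centre of its underside; x along it away from the robot, y left, z up. Near half: open well, x -112 to -4 mm, 130 mm wide, floor 26 mm over the desk, with four 39 mm square pockets at x = -84 or -32, y = -30 or +30 mm. Far half solid, top level with the rim at 58 mm.
- cover_plate: Loose aluminium plate 118 x 139 x 4 mm, 0.22 kg, flat on the block's rim between the rails (1.5 mm play each side). Origin: centre of its underside. In its middle a round black knob, 23 mm across at 13 to 25 mm above the origin. Origin at x = -58, z = 58 mm in the block's frame when it covers the well (end stop 1.5 mm farther), x = +57 mm when the well is free.
- carrier0: Fuse carrier, 70 g, 51 mm high, up to four alike (absent: None). Origin: centre of its lower end, z up. White barrel 26 mm across, tapered tip; brass lugs along +x and -x, 37 mm over both, 7 mm wide, at z 7 to 12 mm; black flange 44 mm across at 23 to 29 mm; grip bar 36 mm long along x, 13 mm thick, at 29 to 51 mm.
- carrier1: Another, as carrier0. In a pocket a carrier hangs upright by its flange on the well's floor, its origin 3 mm above the desk, its bar within 0.25 rad of the block's x axis.
- carrier2: Another, as carrier0.
- carrier3: Another, as carrier0.
- spent_carrier: The spent carrier, shaped as carrier0, locked in the middle holder at the start.
- scrap_tray: Fixed open grey plastic tray 104 x 104 x 22 mm, walls and floor 4 to 5 mm thick, to the left of the distributor. Origin: centre of its underside on the desk.
- glue_bottle: Black glue bottle, 32 mm across, 78 mm high, a bystander standing to the left of the spares block. Origin under its centre.
- solder_spool: Solder spool, 52 mm across, 30 mm high, a bystander in front of the distributor's left end. Origin under its centre.
- ipa_jar: White jar with a lid, 44 mm across, 45 mm high, a bystander beyond the distributor's left end. Origin under its centre.
There are look-alikes about, which are no part of the job. What is shaped like the spent_carrier but purple or red is not meant.

How it is judged:
On the way, in this order (a step that is already met when the one before it is completed fails the run):
1. the cover plate has been slid off the pockets onto the block's solid end (x of cover_plate in the frame of spares_block above 0.045 m), for 0.2 s.
2. every new carrier is locked in a holder of its own and let go, the spent one lies in the scrap tray, the switch still off (((horizontal distance between carrier0 and holder0 below 0.004 m and z of carrier0 in the frame of holder0 between -0.0192 and -0.015 m and angle between the x axis of carrier0 and the x axis of distributor, either way round below 0.2 rad) or (horizontal distance between carrier0 and holder1 below 0.004 m and z of carrier0 in the frame of holder1 between -0.0192 and -0.015 m and angle between the x axis of carrier0 and the x axis of distributor, either way round below 0.2 rad) or (horizontal distance between carrier0 and holder2 below 0.004 m and z of carrier0 in the frame of holder2 between -0.0192 and -0.015 m and angle between the x axis of carrier0 and the x axis of distributor, either way round below 0.2 rad)) and ((horizontal distance between carrier1 and holder0 below 0.004 m and z of carrier1 in the frame of holder0 between -0.0192 and -0.015 m and angle between the x axis of carrier1 and the x axis of distributor, either way round below 0.2 rad) or (horizontal distance between carrier1 and holder1 below 0.004 m and z of carrier1 in the frame of holder1 between -0.0192 and -0.015 m and angle between the x axis of carrier1 and the x axis of distributor, either way round below 0.2 rad) or (horizontal distance between carrier1 and holder2 below 0.004 m and z of carrier1 in the frame of holder2 between -0.0192 and -0.015 m and angle between the x axis of carrier1 and the x axis of distributor, either way round below 0.2 rad)) and ((horizontal distance between carrier2 and holder0 below 0.004 m and z of carrier2 in the frame of holder0 between -0.0192 and -0.015 m and angle between the x axis of carrier2 and the x axis of distributor, either way round below 0.2 rad) or (horizontal distance between carrier2 and holder1 below 0.004 m and z of carrier2 in the frame of holder1 between -0.0192 and -0.015 m and angle between the x axis of carrier2 and the x axis of distributor, either way round below 0.2 rad) or (horizontal distance between carrier2 and holder2 below 0.004 m and z of carrier2 in the frame of holder2 between -0.0192 and -0.015 m and angle between the x axis of carrier2 and the x axis of distributor, either way round below 0.2 rad)) and ((horizontal distance between carrier3 and holder0 below 0.004 m and z of carrier3 in the frame of holder0 between -0.0192 and -0.015 m and angle between the x axis of carrier3 and the x axis of distributor, either way round below 0.2 rad) or (horizontal distance between carrier3 and holder1 below 0.004 m and z of carrier3 in the frame of holder1 between -0.0192 and -0.015 m and angle between the x axis of carrier3 and the x axis of distributor, either way round below 0.2 rad) or (horizontal distance between carrier3 and holder2 below 0.004 m and z of carrier3 in the frame of holder2 between -0.0192 and -0.015 m and angle between the x axis of carrier3 and the x axis of distributor, either way round below 0.2 rad)) and x of spent_carrier in the frame of scrap_tray between -0.046 and 0.046 m and y of spent_carrier in the frame of scrap_tray between -0.046 and 0.046 m and height (world z) of spent_carrier below 0.03 m and contact force between the fingers and carrier0 below 0.1 N and contact force between the fingers and carrier1 below 0.1 N and contact force between the fingers and carrier2 below 0.1 N and contact force between the fingers and carrier3 below 0.1 N and contact force between the fingers and spent_carrier below 0.1 N and value of joint switch below 0.2 rad), for 0.3 s.
3. the switch is thrown to on (value of joint switch above 0.65 rad), for 0.2 s.
At the end, for the whole second after the job is handed in: Spent carrier in the tray (lower end inside its walls, under 30 mm high). Each new carrier within 4 mm of a holder's axis, up in its catch (origin 15 to 19.2 mm below the bezel face), bar within 0.2 rad of the distributor's x; switch over 0.65 rad; cover plate flat, at most 10 mm short of closed (((horizontal distance between carrier0 and holder0 below 0.004 m and z of carrier0 in the frame of holder0 between -0.0192 and -0.015 m and angle between the x axis of carrier0 and the x axis of distributor, either way round below 0.2 rad) or (horizontal distance between carrier0 and holder1 below 0.004 m and z of carrier0 in the frame of holder1 between -0.0192 and -0.015 m and angle between the x axis of carrier0 and the x axis of distributor, either way round below 0.2 rad) or (horizontal distance between carrier0 and holder2 below 0.004 m and z of carrier0 in the frame of holder2 between -0.0192 and -0.015 m and angle between the x axis of carrier0 and the x axis of distributor, either way round below 0.2 rad)) and ((horizontal distance between carrier1 and holder0 below 0.004 m and z of carrier1 in the frame of holder0 between -0.0192 and -0.015 m and angle between the x axis of carrier1 and the x axis of distributor, either way round below 0.2 rad) or (horizontal distance between carrier1 and holder1 below 0.004 m and z of carrier1 in the frame of holder1 between -0.0192 and -0.015 m and angle between the x axis of carrier1 and the x axis of distributor, either way round below 0.2 rad) or (horizontal distance between carrier1 and holder2 below 0.004 m and z of carrier1 in the frame of holder2 between -0.0192 and -0.015 m and angle between the x axis of carrier1 and the x axis of distributor, either way round below 0.2 rad)) and ((horizontal distance between carrier2 and holder0 below 0.004 m and z of carrier2 in the frame of holder0 between -0.0192 and -0.015 m and angle between the x axis of carrier2 and the x axis of distributor, either way round below 0.2 rad) or (horizontal distance between carrier2 and holder1 below 0.004 m and z of carrier2 in the frame of holder1 between -0.0192 and -0.015 m and angle between the x axis of carrier2 and the x axis of distributor, either way round below 0.2 rad) or (horizontal distance between carrier2 and holder2 below 0.004 m and z of carrier2 in the frame of holder2 between -0.0192 and -0.015 m and angle between the x axis of carrier2 and the x axis of distributor, either way round below 0.2 rad)) and ((horizontal distance between carrier3 and holder0 below 0.004 m and z of carrier3 in the frame of holder0 between -0.0192 and -0.015 m and angle between the x axis of carrier3 and the x axis of distributor, either way round below 0.2 rad) or (horizontal distance between carrier3 and holder1 below 0.004 m and z of carrier3 in the frame of holder1 between -0.0192 and -0.015 m and angle between the x axis of carrier3 and the x axis of distributor, either way round below 0.2 rad) or (horizontal distance between carrier3 and holder2 below 0.004 m and z of carrier3 in the frame of holder2 between -0.0192 and -0.015 m and angle between the x axis of carrier3 and the x axis of distributor, either way round below 0.2 rad)) and x of spent_carrier in the frame of scrap_tray between -0.046 and 0.046 m and y of spent_carrier in the frame of scrap_tray between -0.046 and 0.046 m and height (world z) of spent_carrier below 0.03 m and x of cover_plate in the frame of spares_block below -0.048 m and z of cover_plate in the frame of spares_block between 0.055 and 0.061 m and angle between cover_plate's own z axis and vertical below 0.05 rad and value of joint switch above 0.65 rad and linear speed of cover_plate below 0.01 m/s); the robot touches nothing.
It fails at once if a bystander (bottle, spool or jar) was moved more than 30 mm (distance of any of glue_bottle, solder_spool, ipa_jar from where it was at the start of the episode above 0.03 m).
Of carrier0, carrier1, carrier2, carrier3 only 2 to 3 are there at a start; the rules pass over those that are not, and their reading is None.
At some moment in a run one of cover_plate may be knocked a few centimetres aside while the robot is not near it.
It also fails if it takes over 210 s, if anything falls off the work surface, if the arm or the gripper's body presses on something with over 40 N, if the wrist force passes 120 N, or if a joint passes its speed limit or range.

## Robot

A 7-joint arm with a two-finger parallel gripper is mounted at the origin on a cart in front of the work surface, level with it; the furniture and walls round the work are solid. World frame = base frame: x ahead of the robot, y to its left, z up, the work surface at z = 0. Lengths are in m, angles in rad, forces in N, time in s.
With the tool pointing down it reaches from about 0.425 to 0.925 m from the base axis. Payload 6.8 kg.
Tool frame: the origin (TCP) lies at the very end of the fingers, on their centre line; the grasp point (between the pads) lies 19 mm behind it (bot.tcp_to_grasp is the distance from the TCP to the grasp point, in m); z points along the fingers, y is the line along which they close (so a half turn about z gives the same grasp; the last joint's range is limited). The gripper opens to 88 mm and grips with 3 to 60 N. Pads are 20 mm wide; open, the fingers measure 115 mm over their backs; the gripper's body (75 mm by 178 mm) begins 61 mm behind the grasp point.
Start: joints at [-1.372, 0.477, 0.022, 1.555, -0.011, 1.109, -0.083], TCP at [0.204, 0.643, 0.223] pointing down, gripper open.
Joint ranges: [-2.96, 2.96], [-0.34, 2.1], [-1.41, 1.46], [0.24, 2.44], [-1.37, 4.51], [0.17, 1.92], [-2.96, 2.96]. Speed limits (rad/s): [2.39, 2.39, 3.14, 3.14, 3.14, 3.14, 3.14].

## Interface

Orientations are given as a rotation vector (axis times angle).
In Python, from station import bot, grab_frame gives the robot as it stands. The module is installed in compiled form; this text tells all that it offers.
- The arm moves only by the tool send_rows, never from a script. Its argument "steps" is a list of rows, each an object of numbers: "dx", "dy", "dz": the shift along the tool's x, y, z in m; "yaw": the turn about the tool's z in rad; "hand": the closure, from 0 (fully open) to 1 (shut). A call has exactly 8 rows; each row shifts and turns the commanded pose from where the row before left it, along the tool's axes as they then stand; what a row does not reach is not made up. A row lasts 1/10 s, in which the tool goes at most 50 mm and 8.59 degrees, less where a joint would pass 70% of its speed; a pose out of reach is approached as far as the arm can. A call is refused whole if a number of a shift passes 0.05 or a number of a turn 0.15, either way. A call with a gripper value outside its range is refused whole. The fingers move at their own pace and stop on an object; "grip_force" is the grip in N (left out, the last holds). Time passes only in rows, so rows that do not move let the fingers close, or fill a call up. It gives the time, the measured TCP pose, the force, the opening and the grip force at its end, in the units of the state.
- bot.observe(): the state, without advancing time (a new reading comes with each control period).
- grab_frame(name): name is "scene" or "top" or "wrist"; returns a dict with "image" (384x512x3 uint8, red, green, blue), "fovy" (degrees; the focal length in pixels is half the picture's height over the tangent of half this angle, whatever the lens; pixels are square), "cx", "cy" (the principal point, pixels), "k1" (the pictures are not rectified: a ray, as slopes to the right and down, at radius r is drawn at 1 + k1 r^2 times it, then the intrinsics apply), "R" (3x3) and "t" (3): a world point X has camera coordinates R X + t; the wrist camera has in their place "T_tool_cam" (4x4, takes a point from camera to tool coordinates, whose origin is the TCP and whose axes are the flange's). Camera axes: x right, y down, z forward; pixel columns grow to the right and rows downward; lengths in m; the calibration is good to about 2 mm. A picture is of the moment at which its call begins: read the wrist's pose just before it. There is no depth.
- bot.close_job(): hands the job in; it is judged then, once.
The state is a dict: "time": time; "joint_positions": joint angles; "qd": joint speeds; "effort": joint torques, N m; "tool_pos": TCP position; "tcp_rot": TCP orientation; "ft_force": force on the tool from outside, world axes, zero at the start; "ft_torque": the same for the moment, N m; "grip_width": finger opening in m; "finger_force": force on a finger pad.
Only numpy, scipy, OpenCV 4.12 (cv2) and the standard library are available. Lean on these libraries where they do the work, as an engineer would, in place of code of your own. Each camera call takes 0.05 s, during which the arm holds its last target. There are 200 camera calls.

## Working session

There is one attempt and no reset: what is moved stays moved. The work goes in short steps, Python scripts to look and compute and a tool call to move; the robot and the scene stay as the last step left them, time stands still between calls to the robot, and variables do not carry over. Pictures are saved under pics/ and viewed, at most 14 in all, crops included, and the job is handed in when it is done.

Besides the shell and the picture viewer there is one more tool, called after "Emit:" as name(argument=value, ...), one argument or row to a line, values as JSON. send_rows: Moves the arm, as the interface text tells. Its arguments: {"type":"object","properties":{"steps":{"type":"array"},"grip_force":{"type":"number"}},"required":["steps"]}

```bash
mkdir -p pics; cat > h.py <<'E'
import numpy as np, cv2
from scipy.spatial.transform import Rotation as Ro
from station import bot, grab_frame
def grab(n):
    s=bot.observe(); f=grab_frame(n)
    f['image']=np.array(f['image'])
    h=f['image'].shape[0]; f['f']=h/2/np.tan(np.radians(f['fovy'])/2)
    if n=='wrist':
        T=np.eye(4); T[:3,:3]=Ro.from_rotvec(s['tcp_rot']).as_matrix(); T[:3,3]=s['tool_pos']
        W=T@np.array(f['T_tool_cam']); f['Rc']=W[:3,:3]; f['c']=W[:3,3]
    else:
        R=np.array(f['R']); f['Rc']=R.T; f['c']=-R.T@np.array(f['t'])
    return f
def ray(f,u,v):
    K=np.array([[f['f'],0,f['cx']],[0,f['f'],f['cy']],[0,0,1.]])
    p=cv2.undistortPoints(np.array([[[u,v]]],float),K,np.array([f['k1'],0,0,0,0.]))[0,0]
    # exact fixed point
    d=np.array([(u-f['cx'])/f['f'],(v-f['cy'])/f['f']]); p=d.copy()
    for _ in range(50): p=d/(1+f['k1']*(p@p))
    return f['Rc']@np.array([p[0],p[1],1.])
def onz(f,u,v,z):
    d=ray(f,u,v); return f['c']+d*(z-f['c'][2])/d[2]
def proj(f,X):
    q=f['Rc'].T@(np.array(X)-f['c']); p=q[:2]/q[2]; p=p*(1+f['k1']*(p@p)); return p*f['f']+[f['cx'],f['cy']]
def tri(obs):
    A=np.zeros((3,3));b=np.zeros(3)
    for f,u,v in obs:
        d=ray(f,u,v); d/=np.linalg.norm(d); P=np.eye(3)-np.outer(d,d); A+=P; b+=P@f['c']
    X=np.linalg.solve(A,b)
    return X,[np.round(proj(f,X)-[u,v],1) for f,u,v in obs]
def save(f,n): cv2.imwrite('pics/'+n,f['image'][:,:,::-1])
def st():
    s=bot.observe(); R=Ro.from_rotvec(s['tcp_rot']).as_matrix()
    print('t %.2f'%s['time'],'pos',np.round(s['tool_pos'],4),'xax',np.round(R[:,0],3),'zax',np.round(R[:,2],3),'w %.4f'%s['grip_width'],'F',np.round(s['ft_force'],1),'q7 %.2f'%s['joint_positions'][6])
E
python3 - <<'E'
from h import *
import pickle
a=[grab(n) for n in ('scene','top','wrist')]
st()
for n,f in zip(('scene','top','wrist'),a): save(f,n+'0.png'); print(n,f['f'],f['k1'],f['c'],f['Rc'].tolist())
pickle.dump(a,open('v0.pkl','wb'))
E
```

```text
t 0.15 pos [0.2037 0.6431 0.2219] xax [-0.953  0.302 -0.   ] zax [-0.    -0.001 -1.   ] w 0.0881 F [ 0.3  0.  -0.4] q7 -0.08
scene 405.6747461104118 -0.06365430831761322 [-0.34702955  0.64525202  0.53976019] [[-0.563680124178328, -0.3287456324432605, 0.7577539354934325], [-0.8259915486119652, 0.2261624305842783, -0.5163221054863124], [-0.00163683472346354, -0.916938855181572, -0.3990243809974472]]
top 447.11906559251406 -0.06429406504786893 [0.2891957  0.05842424 1.315209  ] [[-0.0015492557564238392, -0.9852121211683411, 0.17133206386890712], [-0.9999985953969415, 0.0014167731877037302, -0.0008955210098898246], [0.0006395394794209277, -0.17133321060644574, -0.9852129322803989]]
wrist 284.0490692852839 -0.06699778110782062 [0.13924007 0.66377299 0.38434781] [[0.30174048914464036, 0.9240679165662689, 0.23462984205685686], [0.9533890023044564, -0.2920869595601787, -0.07572726285691862], [-0.0014448168269867005, 0.2465434923654707, -0.969130651087133]]
```

View pics/scene0.png

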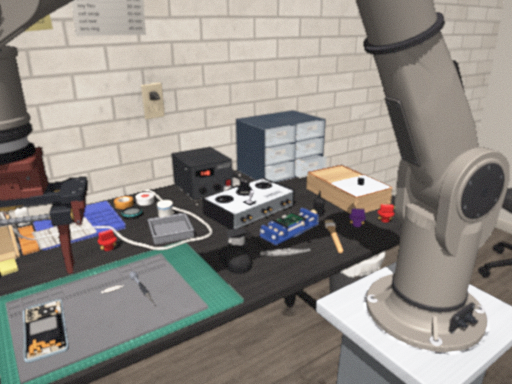

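View pics/top0.png

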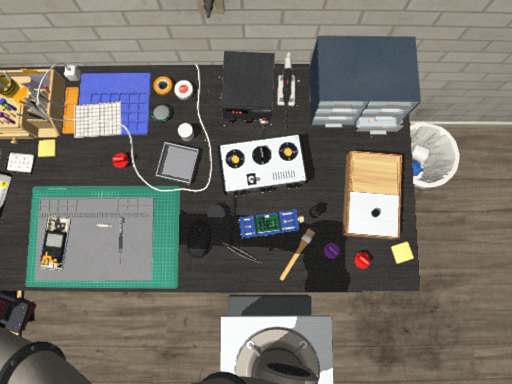

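The scene view shows the distributor at about (248,200), the tray at (170,229) and the block at (348,188). In the top view the distributor is at (263,165) with bezels near (235,158), (262,154) and (288,151). The tray is at (178,163), the block at (374,195), the knob at (376,213), and the purple and red look-alikes at (331,250), (362,260) and (120,160).

```bash
python3 - <<'E'
from h import *
import pickle
a=pickle.load(open('v0.pkl','rb'));f=a[1]
im=f['image'][120:250,150:415]; cv2.imwrite('pics/topc.png',cv2.resize(im[:,:,::-1],None,fx=3,fy=3,interpolation=cv2.INTER_CUBIC))
for n,u,v,z in [('b0',235,158,.056),('b1',262,154.5,.056),('b2',289,151,.056),('tray',178,163,.02),('knob',376,212.5,.083),('jar',186,131,.045),('spool',217,211,.03),('bottle',318,210,.078),('blkTL',348,152,.062),('blkBR',400,238,.062)]:
    print(n,np.round(onz(f,u,v,z),3))
E
```

```text
b0 [0.601 0.116 0.056]
b1 [0.611 0.038 0.056]
b2 [ 0.622 -0.041  0.056]
tray [0.595 0.287 0.02 ]
knob [ 0.438 -0.279  0.083]
jar [0.686 0.262 0.045]
spool [0.45  0.168 0.03 ]
bottle [ 0.446 -0.118  0.078]
blkTL [ 0.617 -0.211  0.062]
blkBR [ 0.368 -0.35   0.062]
```

View pics/topc.png

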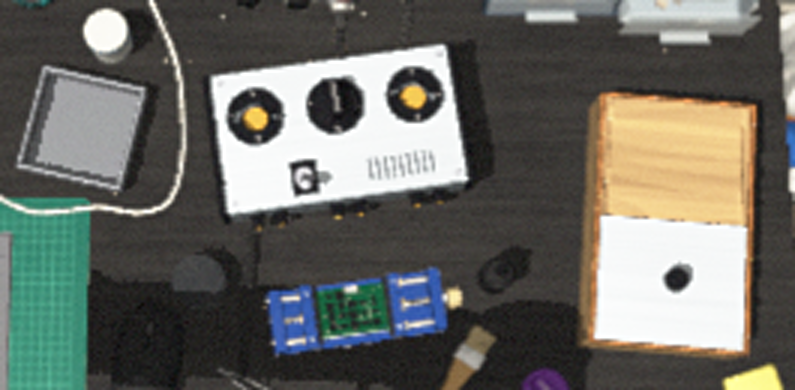

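```bash
cat >> h.py <<'E'
def plan(x,y,z,psi,n=8,frm=None):
    """print n rows (tool axes) from present pose to target; psi = world angle of tool x"""
    s=bot.observe(); R=Ro.from_rotvec(s['tcp_rot']).as_matrix()
    p=np.array(s['tool_pos']); a=np.arctan2(R[1,0],R[0,0])
    if frm is not None: p=np.array(frm[:3]); a=frm[3]
    d=np.array([x,y,z])-p; da=(psi-a+np.pi)%(2*np.pi)-np.pi
    print('from',np.round(p,4),'psi %.3f dpsi %.3f d'%(a,da),np.round(d,4))
    for i in range(n):
        b=a+da*i/n; e=d/n
        print('dx %.4f dy %.4f dz %.4f yaw %.4f'%(e[0]*np.cos(b)+e[1]*np.sin(b), e[0]*np.sin(b)-e[1]*np.cos(b), -e[2], -da/n))
E
python3 - <<'E'
from h import *
plan(.204,.643,.32,1.635)
plan(.55,.10,.32,.13,16,(.204,.643,.32,1.635))
E
```

```text
from [0.2037 0.6431 0.2219] psi 2.835 dpsi -1.200 d [ 0.0003 -0.0001  0.0981]
dx -0.0000 dy 0.0000 dz -0.0123 yaw 0.1500
dx -0.0000 dy 0.0000 dz -0.0123 yaw 0.1500
dx -0.0000 dy 0.0000 dz -0.0123 yaw 0.1500
dx -0.0000 dy 0.0000 dz -0.0123 yaw 0.1500
dx -0.0000 dy 0.0000 dz -0.0123 yaw 0.1500
dx -0.0000 dy 0.0000 dz -0.0123 yaw 0.1500
dx -0.0000 dy 0.0000 dz -0.0123 yaw 0.1500
dx -0.0000 dy 0.0000 dz -0.0123 yaw 0.1500
from [0.204 0.643 0.32 ] psi 1.635 dpsi -1.505 d [ 0.346 -0.543  0.   ]
dx -0.0353 dy 0.0194 dz -0.0000 yaw 0.0941
dx -0.0333 dy 0.0226 dz -0.0000 yaw 0.0941
dx -0.0310 dy 0.0257 dz -0.0000 yaw 0.0941
dx -0.0285 dy 0.0285 dz -0.0000 yaw 0.0941
dx -0.0257 dy 0.0310 dz -0.0000 yaw 0.0941
dx -0.0226 dy 0.0333 dz -0.0000 yaw 0.0941
dx -0.0194 dy 0.0353 dz -0.0000 yaw 0.0941
dx -0.0160 dy 0.0369 dz -0.0000 yaw 0.0941
dx -0.0125 dy 0.0383 dz -0.0000 yaw 0.0941
dx -0.0088 dy 0.0393 dz -0.0000 yaw 0.0941
dx -0.0051 dy 0.0399 dz -0.0000 yaw 0.0941
dx -0.0013 dy 0.0402 dz -0.0000 yaw 0.0941
dx 0.0025 dy 0.0402 dz -0.0000 yaw 0.0941
dx 0.0062 dy 0.0398 dz -0.0000 yaw 0.0941
dx 0.0099 dy 0.0390 dz -0.0000 yaw 0.0941
dx 0.0135 dy 0.0379 dz -0.0000 yaw 0.0941
```

Emit:
send_rows(
  steps=[
    {"dz": -0.012, "yaw": 0.148},
    {"dz": -0.012, "yaw": 0.148},
    {"dz": -0.012, "yaw": 0.148},
    {"dz": -0.012, "yaw": 0.148},
    {"dz": -0.012, "yaw": 0.148},
    {"dz": -0.012, "yaw": 0.148},
    {"dz": -0.012, "yaw": 0.148},
    {"dz": -0.012, "yaw": 0.148},
  ],
)

```text
invalid input
```

Emit:
send_rows(
  steps=[
    {"dx": 0, "dy": 0, "dz": -0.012, "yaw": 0.148, "hand": 0},
    {"dx": 0, "dy": 0, "dz": -0.012, "yaw": 0.148, "hand": 0},
    {"dx": 0, "dy": 0, "dz": -0.012, "yaw": 0.148, "hand": 0},
    {"dx": 0, "dy": 0, "dz": -0.012, "yaw": 0.148, "hand": 0},
    {"dx": 0, "dy": 0, "dz": -0.012, "yaw": 0.148, "hand": 0},
    {"dx": 0, "dy": 0, "dz": -0.012, "yaw": 0.148, "hand": 0},
    {"dx": 0, "dy": 0, "dz": -0.012, "yaw": 0.148, "hand": 0},
    {"dx": 0, "dy": 0, "dz": -0.012, "yaw": 0.148, "hand": 0},
  ],
  grip_force=30,
)

```text
time: 0.95
tool_pos: [0.2037, 0.6432, 0.3187]
tcp_rot: [2.138, 2.302, -0.001]
ft_force: [-0.6, -0.0, -0.7]
grip_width: 0.0878
finger_force: 0.0
```

Emit:
send_rows(
  steps=[
    {"dx": -0.035, "dy": 0.019, "dz": 0, "yaw": 0.094, "hand": 0},
    {"dx": -0.033, "dy": 0.023, "dz": 0, "yaw": 0.094, "hand": 0},
    {"dx": -0.031, "dy": 0.026, "dz": 0, "yaw": 0.094, "hand": 0},
    {"dx": -0.029, "dy": 0.029, "dz": 0, "yaw": 0.094, "hand": 0},
    {"dx": -0.026, "dy": 0.031, "dz": 0, "yaw": 0.094, "hand": 0},
    {"dx": -0.023, "dy": 0.033, "dz": 0, "yaw": 0.094, "hand": 0},
    {"dx": -0.019, "dy": 0.035, "dz": 0, "yaw": 0.094, "hand": 0},
    {"dx": -0.016, "dy": 0.037, "dz": 0, "yaw": 0.094, "hand": 0},
  ],
)

```text
time: 1.75
tool_pos: [0.382, 0.3729, 0.3186]
tcp_rot: [-2.832, -1.359, 0.0]
ft_force: [0.5, -0.8, -0.9]
grip_width: 0.0879
finger_force: 0.0
```

Emit:
send_rows(
  steps=[
    {"dx": -0.0125, "dy": 0.038, "dz": 0, "yaw": 0.094, "hand": 0},
    {"dx": -0.009, "dy": 0.039, "dz": 0, "yaw": 0.094, "hand": 0},
    {"dx": -0.005, "dy": 0.04, "dz": 0, "yaw": 0.094, "hand": 0},
    {"dx": -0.001, "dy": 0.04, "dz": 0, "yaw": 0.094, "hand": 0},
    {"dx": 0.0025, "dy": 0.04, "dz": 0, "yaw": 0.094, "hand": 0},
    {"dx": 0.006, "dy": 0.04, "dz": 0, "yaw": 0.094, "hand": 0},
    {"dx": 0.01, "dy": 0.039, "dz": 0, "yaw": 0.094, "hand": 0},
    {"dx": 0.0135, "dy": 0.038, "dz": 0, "yaw": 0.094, "hand": 0},
  ],
)

```text
time: 2.55
tool_pos: [0.5591, 0.1049, 0.3186]
tcp_rot: [-3.133, -0.225, 0.0]
ft_force: [0.4, -0.5, 0.4]
grip_width: 0.0876
finger_force: 0.0
```

```bash
python3 - <<'E'
from h import *
import pickle
st()
f=grab('wrist'); save(f,'w1.png'); pickle.dump(f,open('w1.pkl','wb'))
E
```

```text
t 2.55 pos [0.5591 0.1049 0.3186] xax [ 0.99   0.143 -0.   ] zax [-0.  0. -1.] w 0.0876 F [ 0.4 -0.5  0.4] q7 -1.50
```

View pics/w1.png

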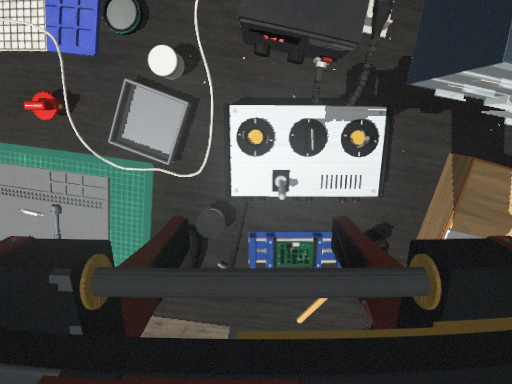

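Wrist view 1 shows bezels at (256,136), (309,137) and (360,138), with the spent carrier in the middle one. The switch bat is at (281,184), the tray at (151,121) and the jar at (165,60). I'll take a second view further right, which should also see the block.

Emit:
send_rows(
  steps=[
    {"dx": -0.011, "dy": 0.024, "dz": 0, "yaw": 0, "hand": 0},
    {"dx": -0.011, "dy": 0.024, "dz": 0, "yaw": 0, "hand": 0},
    {"dx": -0.011, "dy": 0.024, "dz": 0, "yaw": 0, "hand": 0},
    {"dx": -0.011, "dy": 0.024, "dz": 0, "yaw": 0, "hand": 0},
    {"dx": -0.011, "dy": 0.024, "dz": 0, "yaw": 0, "hand": 0},
    {"dx": -0.011, "dy": 0.024, "dz": 0, "yaw": 0, "hand": 0},
    {"dx": -0.011, "dy": 0.024, "dz": 0, "yaw": 0, "hand": 0},
    {"dx": -0.011, "dy": 0.024, "dz": 0, "yaw": 0, "hand": 0},
  ],
)

```text
time: 3.4
tool_pos: [0.498, -0.0974, 0.3184]
tcp_rot: [-3.132, -0.233, 0.001]
ft_force: [0.9, -0.7, 0.6]
grip_width: 0.0873
finger_force: 0.0
```

```bash
python3 - <<'E'
from h import *
import pickle
st()
f=grab('wrist'); save(f,'w2.png'); pickle.dump(f,open('w2.pkl','wb'))
f1=pickle.load(open('w1.pkl','rb'))
for g in (f1,f):
    hs=cv2.cvtColor(g['image'],cv2.COLOR_RGB2HSV)
    m=((g['image'].min(2)>150)).astype(np.uint8)
    cs,h=cv2.findContours(m,cv2.RETR_CCOMP,cv2.CHAIN_APPROX_NONE)
    for i,c in enumerate(cs):
        A=cv2.contourArea(c)
        if A>250: M=cv2.moments(c); print(h[0][i][3],'A',A,'c %.1f %.1f'%(M['m10']/M['m00'],M['m01']/M['m00']),cv2.boundingRect(c))
E
```

```text
t 3.40 pos [ 0.498  -0.0974  0.3184] xax [ 0.989  0.148 -0.   ] zax [-0.001  0.001 -1.   ] w 0.0873 F [ 0.9 -0.7  0.6] q7 -1.21
-1 A 9913.0 c 296.5 154.8 (230, 105, 156, 95)
58 A 1240.0 c 255.5 136.3 (236, 116, 41, 41)
-1 A 2641.0 c 153.7 119.9 (122, 82, 65, 77)
-1 A 484.5 c 488.4 96.4 (433, 79, 79, 34)
-1 A 667.5 c 162.0 59.9 (148, 45, 29, 31)
-1 A 1867.0 c 55.0 50.2 (0, 0, 213, 177)
-1 A 1016.5 c 180.4 329.5 (141, 318, 93, 21)
-1 A 3910.0 c 365.2 209.8 (315, 176, 101, 73)
17 A 323.0 c 371.7 221.8 (362, 210, 21, 24)
-1 A 636.0 c 470.4 98.0 (456, 64, 25, 67)
-1 A 15115.0 c 178.3 88.4 (96, 40, 162, 99)
48 A 526.5 c 153.5 121.3 (141, 108, 31, 28)
48 A 1360.5 c 122.9 73.9 (102, 53, 43, 43)
48 A 1408.0 c 230.7 73.1 (210, 52, 43, 44)
48 A 1440.0 c 176.5 72.8 (155, 52, 44, 44)
-1 A 1356.0 c 423.0 38.5 (380, 22, 84, 34)
-1 A 392.0 c 466.5 16.0 (406, 4, 102, 25)
-1 A 319.0 c 343.0 13.1 (298, 4, 78, 18)
-1 A 306.5 c 33.2 6.8 (21, 0, 25, 17)
```

View pics/w2.png

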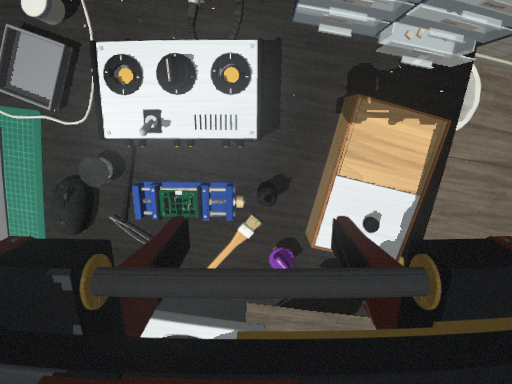

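View 2 shows bezels at (123,74), (176,73) and (231,73). The block runs from (357,95) to about (320,250), with the knob at (372,224).

```bash
python3 - <<'E'
from h import *
import pickle
f1=pickle.load(open('w1.pkl','rb'));f2=pickle.load(open('w2.pkl','rb'));t=pickle.load(open('v0.pkl','rb'))[1]
def bez(g,th):
    m=(g['image'].max(2)>th).astype(np.uint8); out=[]
    cs,h=cv2.findContours(m,cv2.RETR_CCOMP,cv2.CHAIN_APPROX_NONE)
    for i,c in enumerate(cs):
        x,y,w,hh=cv2.boundingRect(c)
        if h[0][i][3]>=0 and 30<w<50 and 30<hh<50: 
            (u,v),_=cv2.minEnclosingCircle(c); e=cv2.fitEllipse(cv2.convexHull(c)); out.append((e[0][0],e[0][1]))
    return sorted(out)
b1=bez(f1,130);b2=bez(f2,130);print(b1,b2)
P=[]
for p,q in zip(b1,b2):
    X,r=tri([(f1,*p),(f2,*q)]); P.append(X); print('bezel',np.round(X,4),r,np.round(onz(f1,*p,.056),4),np.round(onz(f2,*q,.056),4))
if len(P)==3:
    d=P[0]-P[2]; print('yaw',np.arctan2(-d[0],d[1]),np.linalg.norm(d))
# knob
X,r=tri([(f2,371.7,221.8),(t,376,212.5)]);print('knob',X,r)
# plate in top
im=t['image'].astype(int); m=((im.min(2)>150)).astype(np.uint8); m[:, :335]=0; m[:,412:]=0; m[:180]=0;m[245:]=0
cs,_=cv2.findContours(m,cv2.RETR_EXTERNAL,cv2.CHAIN_APPROX_NONE); c=max(cs,key=cv2.contourArea)
r=cv2.minAreaRect(c); B=np.array([onz(t,*p,.062) for p in cv2.boxPoints(r)]);print(np.round(B,3),'ctr',B.mean(0))
for i in range(4): e=B[(i+1)%4]-B[i]; print(np.linalg.norm(e),np.degrees(np.arctan2(e[1],e[0])))
# tray: inner/outer in f1
g=f1['image'].astype(int); print(np.round(onz(f1,151,121,.022),3))
for u,v in [(127,79),(191,98),(172,163),(109,139)]: print(np.round(onz(f1,u,v,.022),3))
for u,v in [(165,60)]: print('jar',np.round(onz(f1,u,v,.045),3))
E
```

```text
[(255.4095916748047, 136.42581176757812), (307.8782653808594, 136.8067626953125), (359.5013427734375, 137.1215057373047)] [(122.96507263183594, 74.0399169921875), (176.1266326904297, 73.20378875732422), (230.69674682617188, 73.12772369384766)]
bezel [0.6002 0.1184 0.0539] [array([-0. ,  0.1]), array([ 0. , -0.1])] [0.6004 0.1184 0.056 ] [0.5999 0.1175 0.056 ]
bezel [0.6111 0.0413 0.0541] [array([-0.,  0.]), array([ 0., -0.])] [0.6111 0.0416 0.056 ] [0.6108 0.0407 0.056 ]
bezel [ 0.6221 -0.0358  0.053 ] [array([-0. ,  0.1]), array([ 0. , -0.1])] [ 0.6223 -0.0348  0.056 ] [ 0.6216 -0.0362  0.056 ]
yaw 0.14105675890376973 0.15581509946494668
knob [ 0.43908208 -0.28154385  0.07017671] [array([ 0.6, -0.1]), array([-0.3,  0.1])]
[[ 0.383 -0.2    0.062]
 [ 0.504 -0.213  0.062]
 [ 0.493 -0.357  0.062]
 [ 0.373 -0.341  0.062]] ctr [ 0.43821533 -0.27758264  0.062     ]
0.12131834512200931 -6.130941268208714
0.14416968600070693 -94.21175095948634
0.1217311665921827 172.79342296947578
0.14187303784410912 85.66118851982483
[0.6   0.287 0.022]
[0.659 0.329 0.022]
[0.643 0.226 0.022]
[0.537 0.248 0.022]
[0.562 0.354 0.022]
jar [0.69  0.263 0.045]
```

```bash
python3 - <<'E'
from h import *
import pickle
f2=pickle.load(open('w2.pkl','rb'));f1=pickle.load(open('w1.pkl','rb'));t=pickle.load(open('v0.pkl','rb'))[1]
for z in (.03,.1): print('handles',[np.round(onz(f2,u,v,z),3) for u,v in [(346,31),(425,60)]],[np.round(onz(t,u,v,z),3) for u,v in [(340,125),(378,131)]])
print(f2['c'])
plan(.438,-.280,.16,-.09)
plan(.438,-.280,.067,-.09,8,(.438,-.280,.16,-.09))
plan(.553,-.290,.067,-.09,8,(.438,-.280,.067,-.09))
E
```

```text
handles [array([ 0.71 , -0.192,  0.03 ]), array([ 0.692, -0.321,  0.03 ])] [array([ 0.709, -0.198,  0.03 ]), array([ 0.691, -0.312,  0.03 ])]
handles [array([ 0.687, -0.176,  0.1  ]), array([ 0.672, -0.284,  0.1  ])] [array([ 0.686, -0.184,  0.1  ]), array([ 0.669, -0.292,  0.1  ])]
[ 0.56412973 -0.08741651  0.48087868]
from [ 0.4964 -0.1023  0.3186] psi 0.143 dpsi -0.233 d [-0.0584 -0.1777 -0.1586]
dx -0.0104 dy 0.0209 dz 0.0198 yaw 0.0291
dx -0.0098 dy 0.0212 dz 0.0198 yaw 0.0291
dx -0.0092 dy 0.0215 dz 0.0198 yaw 0.0291
dx -0.0085 dy 0.0218 dz 0.0198 yaw 0.0291
dx -0.0079 dy 0.0220 dz 0.0198 yaw 0.0291
dx -0.0072 dy 0.0222 dz 0.0198 yaw 0.0291
dx -0.0066 dy 0.0224 dz 0.0198 yaw 0.0291
dx -0.0059 dy 0.0226 dz 0.0198 yaw 0.0291
from [ 0.438 -0.28   0.16 ] psi -0.090 dpsi 0.000 d [ 0.     0.    -0.093]
dx 0.0000 dy -0.0000 dz 0.0116 yaw -0.0000
dx 0.0000 dy -0.0000 dz 0.0116 yaw -0.0000
dx 0.0000 dy -0.0000 dz 0.0116 yaw -0.0000
dx 0.0000 dy -0.0000 dz 0.0116 yaw -0.0000
dx 0.0000 dy -0.0000 dz 0.0116 yaw -0.0000
dx 0.0000 dy -0.0000 dz 0.0116 yaw -0.0000
dx 0.0000 dy -0.0000 dz 0.0116 yaw -0.0000
dx 0.0000 dy -0.0000 dz 0.0116 yaw -0.0000
from [ 0.438 -0.28   0.067] psi -0.090 dpsi 0.000 d [ 0.115 -0.01   0.   ]
dx 0.0144 dy -0.0000 dz -0.0000 yaw -0.0000
dx 0.0144 dy -0.0000 dz -0.0000 yaw -0.0000
dx 0.0144 dy -0.0000 dz -0.0000 yaw -0.0000
dx 0.0144 dy -0.0000 dz -0.0000 yaw -0.0000
dx 0.0144 dy -0.0000 dz -0.0000 yaw -0.0000
dx 0.0144 dy -0.0000 dz -0.0000 yaw -0.0000
dx 0.0144 dy -0.0000 dz -0.0000 yaw -0.0000
dx 0.0144 dy -0.0000 dz -0.0000 yaw -0.0000
```

Emit:
send_rows(
  steps=[
    {"dx": -0.0104, "dy": 0.021, "dz": 0.02, "yaw": 0.029, "hand": 0},
    {"dx": -0.0098, "dy": 0.021, "dz": 0.02, "yaw": 0.029, "hand": 0},
    {"dx": -0.009, "dy": 0.0215, "dz": 0.02, "yaw": 0.029, "hand": 0},
    {"dx": -0.0085, "dy": 0.022, "dz": 0.02, "yaw": 0.029, "hand": 0},
    {"dx": -0.008, "dy": 0.022, "dz": 0.02, "yaw": 0.029, "hand": 0},
    {"dx": -0.007, "dy": 0.022, "dz": 0.02, "yaw": 0.029, "hand": 0},
    {"dx": -0.0066, "dy": 0.0225, "dz": 0.02, "yaw": 0.029, "hand": 0},
    {"dx": -0.006, "dy": 0.0225, "dz": 0.019, "yaw": 0.029, "hand": 0},
  ],
)

```text
time: 4.25
tool_pos: [0.441, -0.2741, 0.1587]
tcp_rot: [-3.138, 0.132, 0.001]
ft_force: [0.8, 0.2, -0.3]
grip_width: 0.0882
finger_force: 0.0
```

Emit:
send_rows(
  steps=[
    {"dx": 0, "dy": 0, "dz": 0.013, "yaw": 0, "hand": 0},
    {"dx": 0, "dy": 0, "dz": 0.013, "yaw": 0, "hand": 0},
    {"dx": 0, "dy": 0, "dz": 0.013, "yaw": 0, "hand": 0.2},
    {"dx": 0, "dy": 0, "dz": 0.013, "yaw": 0, "hand": 0.3},
    {"dx": 0, "dy": 0, "dz": 0.013, "yaw": 0, "hand": 0.4},
    {"dx": 0, "dy": 0, "dz": 0.013, "yaw": 0, "hand": 0.4},
    {"dx": 0, "dy": 0, "dz": 0.013, "yaw": 0, "hand": 0.4},
    {"dx": 0, "dy": 0, "dz": 0, "yaw": 0, "hand": 0.4},
  ],
)

```text
time: 5.05
tool_pos: [0.4412, -0.2736, 0.0669]
tcp_rot: [-3.138, 0.133, 0.004]
ft_force: [-0.1, 0.3, -0.3]
grip_width: 0.0529
finger_force: 0.0
```

```bash
python3 - <<'E'
from h import *
st()
f=grab('wrist'); save(f,'w3.png')
E
```

```text
t 5.05 pos [ 0.4412 -0.2736  0.0669] xax [ 0.996 -0.085 -0.003] zax [-0.003  0.001 -1.   ] w 0.0529 F [-0.1  0.3 -0.3] q7 -0.67
```

View pics/w3.png

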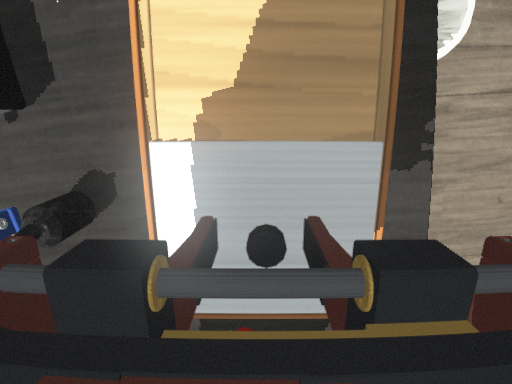

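The knob at (266,246) sits between the fingers, about 3 mm to the right of their midpoint. The plate is square to the tool. I'll close and slide.

Emit:
send_rows(
  steps=[
    {"dx": 0, "dy": 0.003, "dz": 0, "yaw": 0, "hand": 0.6},
    {"dx": 0, "dy": 0, "dz": 0, "yaw": 0, "hand": 0.9},
    {"dx": 0, "dy": 0, "dz": 0, "yaw": 0, "hand": 0.9},
    {"dx": 0, "dy": 0, "dz": 0, "yaw": 0, "hand": 0.9},
    {"dx": 0.01, "dy": 0, "dz": 0, "yaw": 0, "hand": 0.9},
    {"dx": 0.015, "dy": 0, "dz": 0, "yaw": 0, "hand": 0.9},
    {"dx": 0.015, "dy": 0, "dz": 0, "yaw": 0, "hand": 0.9},
    {"dx": 0.015, "dy": 0, "dz": 0, "yaw": 0, "hand": 0.9},
  ],
  grip_force=8,
)

```text
time: 5.9
tool_pos: [0.4963, -0.2821, 0.0689]
tcp_rot: [-3.138, 0.135, 0.003]
ft_force: [-3.9, -0.2, 4.8]
grip_width: 0.0224
finger_force: 8.0
```

Emit:
send_rows(
  steps=[
    {"dx": 0.015, "dy": 0, "dz": 0, "yaw": 0, "hand": 0.9},
    {"dx": 0.015, "dy": 0, "dz": 0, "yaw": 0, "hand": 0.9},
    {"dx": 0.015, "dy": 0, "dz": 0, "yaw": 0, "hand": 0.9},
    {"dx": 0.008, "dy": 0, "dz": 0, "yaw": 0, "hand": 0.9},
    {"dx": 0.005, "dy": 0, "dz": 0, "yaw": 0, "hand": 0.9},
    {"dx": 0, "dy": 0, "dz": 0, "yaw": 0, "hand": 0.9},
    {"dx": 0, "dy": 0, "dz": 0, "yaw": 0, "hand": 0.4},
    {"dx": 0, "dy": 0, "dz": 0, "yaw": 0, "hand": 0.4},
  ],
)

```text
time: 6.7
tool_pos: [0.5546, -0.2866, 0.0685]
tcp_rot: [-3.139, 0.134, -0.0]
ft_force: [0.2, -0.3, -0.0]
grip_width: 0.0352
finger_force: 0.0
```

Emit:
send_rows(
  steps=[
    {"dx": 0, "dy": 0, "dz": -0.03, "yaw": 0, "hand": 0.4},
    {"dx": 0, "dy": 0, "dz": -0.04, "yaw": 0, "hand": 0.6},
    {"dx": -0.03, "dy": 0, "dz": -0.04, "yaw": 0, "hand": 0.65},
    {"dx": -0.04, "dy": 0, "dz": -0.03, "yaw": 0, "hand": 0.65},
    {"dx": -0.04, "dy": 0, "dz": 0, "yaw": 0, "hand": 0.65},
    {"dx": -0.03, "dy": 0, "dz": 0, "yaw": 0, "hand": 0.65},
    {"dx": 0, "dy": 0, "dz": 0, "yaw": 0, "hand": 0.65},
    {"dx": 0, "dy": 0, "dz": 0, "yaw": 0, "hand": 0.65},
  ],
)

```text
time: 7.5
tool_pos: [0.4153, -0.2745, 0.2089]
tcp_rot: [-3.138, 0.134, -0.002]
ft_force: [0.7, 0.6, 0.5]
grip_width: 0.0305
finger_force: 0.0
```

```bash
python3 - <<'E'
from h import *
import pickle
st()
f=grab('wrist'); save(f,'w4.png'); pickle.dump(f,open('w4.pkl','wb'))
E
```

```text
t 7.50 pos [ 0.4153 -0.2745  0.2089] xax [ 0.996 -0.085  0.002] zax [ 0.002  0.001 -1.   ] w 0.0305 F [0.7 0.6 0.5] q7 -0.87
```

View pics/w4.png

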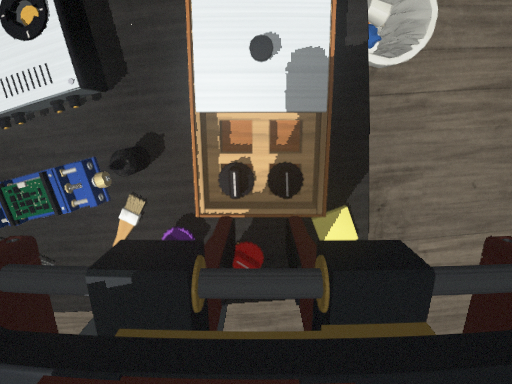

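View 4 shows two new carriers in the near pockets, with flanges at (235,180) and (286,180). The far pockets are empty, and the plate is on the solid end with its knob at (261,47).

```bash
cat >> h.py <<'E'
def dark(g,roi,th=70):
    """dark blobs in roi (u0,v0,u1,v1): hull ellipse centre, size"""
    u0,v0,u1,v1=roi; m=np.zeros(g['image'].shape[:2],np.uint8)
    m[v0:v1,u0:u1]=(g['image'][v0:v1,u0:u1].max(2)<th)
    m=cv2.morphologyEx(m,cv2.MORPH_OPEN,np.ones((3,3)))
    cs,_=cv2.findContours(m,cv2.RETR_EXTERNAL,cv2.CHAIN_APPROX_NONE); o=[]
    for c in cs:
        if cv2.contourArea(c)>150:
            e=cv2.fitEllipse(cv2.convexHull(c)); o.append((np.round(e[0],1),np.round(e[1],1),cv2.contourArea(c)))
    return sorted(o,key=lambda q:q[0][0])
E
python3 - <<'E'
from h import *
import pickle
f=pickle.load(open('w4.pkl','rb'))
for th in (55,75):
  for c,s,A in dark(f,(205,150,322,206),th): print(c,s,A,np.round(onz(f,*c,.032),4))
# bar stripes
im=f['image'][155:206,205:322].astype(np.uint8)
cv2.imwrite('pics/c4.png',cv2.resize(im[:,:,::-1],None,fx=6,fy=6,interpolation=cv2.INTER_CUBIC))
k=dark(f,(240,25,285,70)); print(k,[np.round(onz(f,*q[0],.083),4) for q in k])
plan(.416,-.246,.11,-.09)
E
```

```text
[239.3 179.6] [27.2 34.5] 472.5 [ 0.4134 -0.2485  0.032 ]
[285.  179.8] [34.8 36.3] 930.0 [ 0.4085 -0.304   0.032 ]
[236.1 179.8] [35.7 36.5] 857.0 [ 0.4135 -0.2446  0.032 ]
[285.  179.8] [36.1 36.9] 988.0 [ 0.4085 -0.304   0.032 ]
[] []
from [ 0.4161 -0.2746  0.2089] psi -0.084 dpsi -0.006 d [-0.0001  0.0286 -0.0989]
dx -0.0003 dy -0.0036 dz 0.0124 yaw 0.0007
dx -0.0003 dy -0.0036 dz 0.0124 yaw 0.0007
dx -0.0003 dy -0.0036 dz 0.0124 yaw 0.0007
dx -0.0003 dy -0.0036 dz 0.0124 yaw 0.0007
dx -0.0003 dy -0.0036 dz 0.0124 yaw 0.0007
dx -0.0003 dy -0.0036 dz 0.0124 yaw 0.0007
dx -0.0003 dy -0.0036 dz 0.0124 yaw 0.0007
dx -0.0003 dy -0.0036 dz 0.0124 yaw 0.0007
```

View pics/c4.png

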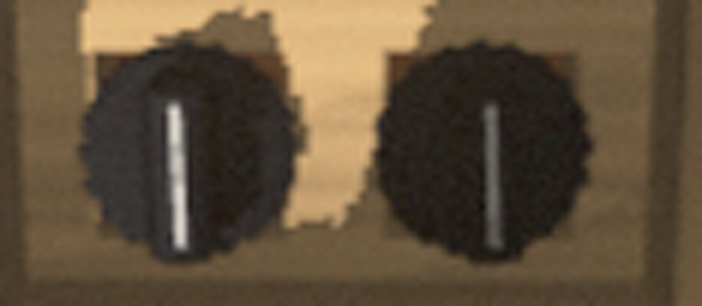

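```bash
python3 - <<'E'
from h import *
import pickle
f=pickle.load(open('w4.pkl','rb'))
for a,b in [((175,103),(182,250)),((490,103),(497,250))]:
    P=[onz(f,(p[0]+.5)/6-.5+205,(p[1]+.5)/6-.5+155,.054) for p in (a,b)]
    d=P[0]-P[1]; print(np.round(P,4),'mid',np.round((P[0]+P[1])/2,4),'len',np.linalg.norm(d),'ang',np.arctan2(d[1],d[0]))
E
```

```text
[[ 0.4274 -0.2452  0.054 ]
 [ 0.3987 -0.2434  0.054 ]] mid [ 0.4131 -0.2443  0.054 ] len 0.028775913041322904 ang -0.06044399609517801
[[ 0.4224 -0.3045  0.054 ]
 [ 0.3936 -0.304   0.054 ]] mid [ 0.408  -0.3043  0.054 ] len 0.028828792199183637 ang -0.015621200408124522
```

Emit:
send_rows(
  steps=[
    {"dx": -0.0013, "dy": -0.0075, "dz": 0.025, "yaw": -0.006, "hand": 0.65},
    {"dx": -0.0013, "dy": -0.0075, "dz": 0.025, "yaw": -0.006, "hand": 0.65},
    {"dx": -0.0013, "dy": -0.0075, "dz": 0.025, "yaw": -0.006, "hand": 0.65},
    {"dx": -0.0013, "dy": -0.0075, "dz": 0.02, "yaw": -0.006, "hand": 0.65},
    {"dx": 0, "dy": 0, "dz": 0, "yaw": 0, "hand": 0.65},
    {"dx": 0, "dy": 0, "dz": 0.015, "yaw": 0, "hand": 0.65},
    {"dx": 0, "dy": 0, "dz": 0, "yaw": 0, "hand": 0.65},
    {"dx": 0, "dy": 0, "dz": 0, "yaw": 0, "hand": 0.65},
  ],
  grip_force=25,
)

```text
time: 8.35
tool_pos: [0.4128, -0.2454, 0.0993]
tcp_rot: [3.139, -0.096, 0.001]
ft_force: [-0.3, -0.1, -0.0]
grip_width: 0.031
finger_force: 0.0
```

```bash
python3 - <<'E'
from h import *
import pickle
st()
f=grab('wrist'); save(f,'w5.png'); pickle.dump(f,open('w5.pkl','wb'))
plan(.4133,-.2445,.036,-.06)
E
```

```text
t 8.35 pos [ 0.4128 -0.2454  0.0993] xax [ 0.998 -0.061  0.   ] zax [ 0.    -0.001 -1.   ] w 0.0310 F [-0.3 -0.1 -0. ] q7 -0.73
from [ 0.4129 -0.2453  0.0995] psi -0.061 dpsi 0.001 d [ 0.0004  0.0008 -0.0635]
dx 0.0000 dy -0.0001 dz 0.0079 yaw -0.0002
dx 0.0000 dy -0.0001 dz 0.0079 yaw -0.0002
dx 0.0000 dy -0.0001 dz 0.0079 yaw -0.0002
dx 0.0000 dy -0.0001 dz 0.0079 yaw -0.0002
dx 0.0000 dy -0.0001 dz 0.0079 yaw -0.0002
dx 0.0000 dy -0.0001 dz 0.0079 yaw -0.0002
dx 0.0000 dy -0.0001 dz 0.0079 yaw -0.0002
dx 0.0000 dy -0.0001 dz 0.0079 yaw -0.0002
```

View pics/w5.png

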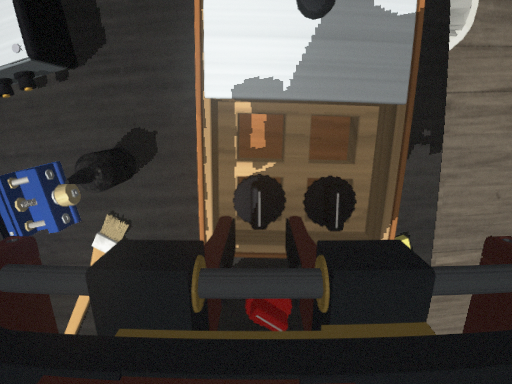

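View 5 shows the left carrier's stripe at (259,210) between the fingers and the right one at (337,210). I'll triangulate both with view 4.

```bash
python3 - <<'E'
from h import *
import pickle
f=pickle.load(open('w5.pkl','rb'));f4=pickle.load(open('w4.pkl','rb'))
for p,(U,V) in (((259.5,210),(178.5,176.5)),((337,210),(493.5,176.5))):
    q=((U+.5)/6-.5+205,(V+.5)/6-.5+155)
    print(np.round(onz(f,*p,.054),4),tri([(f,*p),(f4,*q)]))
E
```

```text
[ 0.4123 -0.2447  0.054 ] (array([ 0.41453984, -0.24495055,  0.06063779]), [array([ 0.2, -0.2]), array([-0.1,  0.1])])
[ 0.4085 -0.3044  0.054 ] (array([ 0.40823487, -0.3043912 ,  0.05363488]), [array([-0.1,  0.2]), array([ 0.1, -0.2])])
```

Emit:
send_rows(
  steps=[
    {"dx": 0, "dy": -0.001, "dz": 0.012, "yaw": 0, "hand": 0.65},
    {"dx": 0, "dy": 0, "dz": 0.012, "yaw": 0, "hand": 0.65},
    {"dx": 0, "dy": 0, "dz": 0.012, "yaw": 0, "hand": 0.65},
    {"dx": 0, "dy": 0, "dz": 0.012, "yaw": 0, "hand": 0.65},
    {"dx": 0, "dy": 0, "dz": 0.01, "yaw": 0, "hand": 0.65},
    {"dx": 0, "dy": 0, "dz": 0.005, "yaw": 0, "hand": 0.65},
    {"dx": 0, "dy": 0, "dz": 0, "yaw": 0, "hand": 0.65},
    {"dx": 0, "dy": 0, "dz": 0, "yaw": 0, "hand": 0.65},
  ],
)

```text
time: 9.2
tool_pos: [0.4122, -0.2439, 0.0357]
tcp_rot: [3.14, -0.097, 0.0]
ft_force: [-0.3, 0.0, -0.4]
grip_width: 0.0308
finger_force: 0.0
```

Emit:
send_rows(
  steps=[
    {"dx": 0, "dy": 0, "dz": 0, "yaw": 0, "hand": 1},
    {"dx": 0, "dy": 0, "dz": 0, "yaw": 0, "hand": 1},
    {"dx": 0, "dy": 0, "dz": 0, "yaw": 0, "hand": 1},
    {"dx": 0, "dy": 0, "dz": 0, "yaw": 0, "hand": 1},
    {"dx": 0, "dy": 0, "dz": 0, "yaw": 0, "hand": 1},
    {"dx": 0, "dy": 0, "dz": 0, "yaw": 0, "hand": 1},
    {"dx": 0, "dy": 0, "dz": 0, "yaw": 0, "hand": 1},
    {"dx": 0, "dy": 0, "dz": 0, "yaw": 0, "hand": 1},
  ],
)

```text
time: 10.0
tool_pos: [0.4124, -0.2437, 0.0359]
tcp_rot: [-3.14, 0.096, -0.001]
ft_force: [-1.0, 0.1, 5.8]
grip_width: 0.0129
finger_force: 25.0
```

Emit:
send_rows(
  steps=[
    {"dx": 0, "dy": 0, "dz": -0.01, "yaw": 0, "hand": 1},
    {"dx": 0, "dy": 0, "dz": -0.02, "yaw": 0, "hand": 1},
    {"dx": 0, "dy": 0, "dz": -0.02, "yaw": 0, "hand": 1},
    {"dx": 0, "dy": 0, "dz": -0.02, "yaw": 0, "hand": 1},
    {"dx": 0, "dy": 0, "dz": -0.02, "yaw": 0, "hand": 1},
    {"dx": 0, "dy": 0, "dz": -0.02, "yaw": 0, "hand": 1},
    {"dx": 0, "dy": 0, "dz": -0.01, "yaw": 0, "hand": 1},
    {"dx": 0, "dy": 0, "dz": 0, "yaw": 0, "hand": 1},
  ],
  grip_force=45,
)

```text
time: 10.8
tool_pos: [0.4128, -0.2437, 0.1567]
tcp_rot: [3.14, -0.096, 0.003]
ft_force: [0.0, 0.5, -0.8]
grip_width: 0.0125
finger_force: 45.0
```

```bash
python3 - <<'E'
from h import *
st()
plan(.6221,-.0355,.160,1.541,16)
E
```

```text
t 10.80 pos [ 0.4128 -0.2437  0.1567] xax [ 0.998 -0.061  0.002] zax [ 0.002 -0.    -1.   ] w 0.0125 F [ 0.   0.5 -0.8] q7 -0.83
from [ 0.4128 -0.2437  0.1567] psi -0.061 dpsi 1.602 d [0.2093 0.2082 0.0033]
dx 0.0123 dy -0.0138 dz -0.0002 yaw -0.1001
dx 0.0136 dy -0.0125 dz -0.0002 yaw -0.1001
dx 0.0148 dy -0.0111 dz -0.0002 yaw -0.1001
dx 0.0158 dy -0.0095 dz -0.0002 yaw -0.1001
dx 0.0167 dy -0.0079 dz -0.0002 yaw -0.1001
dx 0.0174 dy -0.0062 dz -0.0002 yaw -0.1001
dx 0.0179 dy -0.0044 dz -0.0002 yaw -0.1001
dx 0.0183 dy -0.0026 dz -0.0002 yaw -0.1001
dx 0.0184 dy -0.0008 dz -0.0002 yaw -0.1001
dx 0.0184 dy 0.0011 dz -0.0002 yaw -0.1001
dx 0.0182 dy 0.0029 dz -0.0002 yaw -0.1001
dx 0.0178 dy 0.0047 dz -0.0002 yaw -0.1001
dx 0.0173 dy 0.0065 dz -0.0002 yaw -0.1001
dx 0.0166 dy 0.0082 dz -0.0002 yaw -0.1001
dx 0.0157 dy 0.0098 dz -0.0002 yaw -0.1001
dx 0.0146 dy 0.0113 dz -0.0002 yaw -0.1001
```

```bash
python3 - <<'E'
from h import *
import pickle
a=pickle.load(open('v0.pkl','rb'));f=pickle.load(open('w1.pkl','rb'));t=a[1]
for z in (0,.05,.1,.15):
    print(z,[np.round(onz(f,u,v,z),3)[:2] for u,v in [(243,45),(243,15),(357,60),(357,25)]],[np.round(onz(t,u,v,z),3)[:2] for u,v in [(250,122),(250,95),(273,122)]])
print(np.round(tri([(a[0],231,164),(t,273,95)]),3) if 0 else tri([(a[0],231,164),(t,273,95)]))
# column profile of brightness through PSU front
print(t['image'][85:130,260].max(1).tolist())
print(t['image'][85:130,235].max(1).tolist())
E
```

```text
0 [array([0.735, 0.158]), array([0.779, 0.164]), array([ 0.741, -0.024]), array([ 0.792, -0.014])] [array([0.728, 0.073]), array([0.816, 0.073]), array([0.728, 0.003])]
0.05 [array([0.724, 0.154]), array([0.763, 0.159]), array([ 0.729, -0.01 ]), array([ 0.775, -0.001])] [array([0.712, 0.073]), array([0.796, 0.073]), array([0.712, 0.005])]
0.1 [array([0.713, 0.149]), array([0.747, 0.154]), array([0.717, 0.004]), array([0.757, 0.013])] [array([0.695, 0.072]), array([0.776, 0.072]), array([0.695, 0.007])]
0.15 [array([0.701, 0.145]), array([0.731, 0.149]), array([0.705, 0.019]), array([0.74 , 0.026])] [array([0.678, 0.071]), array([0.756, 0.072]), array([0.678, 0.009])]
(array([ 0.77603868, -0.00106359,  0.08728401]), [array([-2.4, -0.4]), array([2.3, 1.6])])
[61, 64, 61, 62, 59, 60, 58, 62, 66, 62, 66, 66, 63, 68, 67, 68, 64, 67, 68, 60, 63, 61, 48, 63, 61, 72, 72, 54, 42, 45, 50, 34, 34, 92, 198, 158, 158, 134, 95, 67, 56, 56, 59, 66, 74]
[64, 62, 62, 62, 63, 64, 65, 63, 62, 61, 64, 63, 67, 61, 62, 65, 65, 69, 66, 64, 60, 64, 64, 45, 35, 18, 37, 92, 60, 43, 47, 42, 30, 30, 19, 21, 39, 70, 63, 68, 63, 63, 67, 70, 64]
```

Emit:
send_rows(
  steps=[
    {"dx": 0.0123, "dy": -0.0138, "dz": 0, "yaw": -0.1, "hand": 1},
    {"dx": 0.0136, "dy": -0.0125, "dz": 0, "yaw": -0.1, "hand": 1},
    {"dx": 0.0148, "dy": -0.011, "dz": 0, "yaw": -0.1, "hand": 1},
    {"dx": 0.0158, "dy": -0.0095, "dz": 0, "yaw": -0.1, "hand": 1},
    {"dx": 0.0167, "dy": -0.008, "dz": 0, "yaw": -0.1, "hand": 1},
    {"dx": 0.0174, "dy": -0.006, "dz": 0, "yaw": -0.1, "hand": 1},
    {"dx": 0.018, "dy": -0.0044, "dz": 0, "yaw": -0.1, "hand": 1},
    {"dx": 0.018, "dy": -0.0026, "dz": 0, "yaw": -0.1, "hand": 1},
  ],
)

```text
time: 11.6
tool_pos: [0.5167, -0.1391, 0.1544]
tcp_rot: [-2.926, -1.14, 0.003]
ft_force: [-0.3, 0.2, -2.0]
grip_width: 0.0127
finger_force: 45.0
```

Emit:
send_rows(
  steps=[
    {"dx": 0.0184, "dy": -0.001, "dz": 0, "yaw": -0.1, "hand": 1},
    {"dx": 0.0184, "dy": 0.001, "dz": 0, "yaw": -0.1, "hand": 1},
    {"dx": 0.018, "dy": 0.003, "dz": 0, "yaw": -0.1, "hand": 1},
    {"dx": 0.018, "dy": 0.0047, "dz": 0, "yaw": -0.1, "hand": 1},
    {"dx": 0.0173, "dy": 0.0065, "dz": 0, "yaw": -0.1, "hand": 1},
    {"dx": 0.0166, "dy": 0.008, "dz": 0, "yaw": -0.1, "hand": 1},
    {"dx": 0.0157, "dy": 0.01, "dz": 0, "yaw": -0.1, "hand": 1},
    {"dx": 0.0146, "dy": 0.011, "dz": 0, "yaw": -0.1, "hand": 1},
  ],
)

```text
time: 12.4
tool_pos: [0.6211, -0.0351, 0.154]
tcp_rot: [-2.251, -2.189, 0.002]
ft_force: [-0.3, -0.7, -0.7]
grip_width: 0.0128
finger_force: 45.0
```

Emit:
send_rows(
  steps=[
    {"dx": 0, "dy": 0, "dz": 0, "yaw": 0, "hand": 1},
    {"dx": 0, "dy": 0, "dz": 0, "yaw": 0, "hand": 1},
    {"dx": 0, "dy": 0, "dz": 0, "yaw": 0, "hand": 1},
    {"dx": 0, "dy": 0, "dz": 0, "yaw": 0, "hand": 1},
    {"dx": 0, "dy": 0, "dz": 0, "yaw": 0, "hand": 1},
    {"dx": 0, "dy": 0, "dz": 0, "yaw": 0, "hand": 1},
    {"dx": 0, "dy": 0, "dz": 0, "yaw": 0, "hand": 1},
    {"dx": 0, "dy": 0, "dz": 0, "yaw": 0, "hand": 1},
  ],
)

```text
time: 13.2
tool_pos: [0.6215, -0.0358, 0.1557]
tcp_rot: [2.257, 2.185, 0.0]
ft_force: [0.2, -0.3, -1.6]
grip_width: 0.0126
finger_force: 45.0
```

```bash
python3 - <<'E'
from h import *
import pickle
st()
f=grab('wrist'); save(f,'w6.png'); pickle.dump(f,open('w6.pkl','wb'))
print([np.round(proj(f,p),1) for p in ([.6002,.1184,.056],[.6111,.0413,.056],[.6221,-.0355,.056])])
plan(.6221,-.0355,.105,1.541)
E
```

```text
t 13.20 pos [ 0.6215 -0.0358  0.1557] xax [0.032 0.999 0.   ] zax [ 0.  0. -1.] w 0.0126 F [ 0.2 -0.3 -1.6] q7 0.14
[array([229.7,  16.6]), array([246.3, 109.5]), array([261.3, 192.5])]
from [ 0.6215 -0.0358  0.1557] psi 1.539 dpsi 0.002 d [ 0.0006  0.0003 -0.0507]
dx 0.0000 dy 0.0001 dz 0.0063 yaw -0.0003
dx 0.0000 dy 0.0001 dz 0.0063 yaw -0.0003
dx 0.0000 dy 0.0001 dz 0.0063 yaw -0.0003
dx 0.0000 dy 0.0001 dz 0.0063 yaw -0.0003
dx 0.0000 dy 0.0001 dz 0.0063 yaw -0.0003
dx 0.0000 dy 0.0001 dz 0.0063 yaw -0.0003
dx 0.0000 dy 0.0001 dz 0.0063 yaw -0.0003
dx 0.0000 dy 0.0001 dz 0.0063 yaw -0.0003
```

View pics/w6.png

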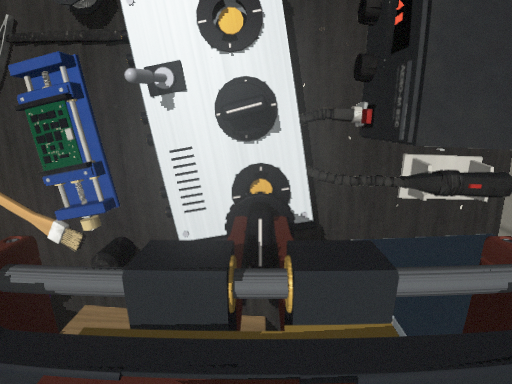

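The right bezel is at (261,193), as predicted at (261.3,192.5), and the carrier is held above it. I'll descend in steps.

Emit:
send_rows(
  steps=[
    {"dx": 0, "dy": 0.0006, "dz": 0.015, "yaw": 0, "hand": 1},
    {"dx": 0, "dy": 0, "dz": 0.015, "yaw": 0, "hand": 1},
    {"dx": 0, "dy": 0, "dz": 0.015, "yaw": 0, "hand": 1},
    {"dx": 0, "dy": 0, "dz": 0.01, "yaw": 0, "hand": 1},
    {"dx": 0, "dy": 0, "dz": 0.01, "yaw": 0, "hand": 1},
    {"dx": 0, "dy": 0, "dz": 0.006, "yaw": 0, "hand": 1},
    {"dx": 0, "dy": 0, "dz": 0.004, "yaw": 0, "hand": 1},
    {"dx": 0, "dy": 0, "dz": 0, "yaw": 0, "hand": 1},
  ],
)

```text
time: 14.05
tool_pos: [0.6219, -0.0361, 0.0803]
tcp_rot: [-2.257, -2.185, 0.001]
ft_force: [-0.1, -0.9, -1.6]
grip_width: 0.0122
finger_force: 45.0
```

```bash
python3 - <<'E'
from h import *
st()
E
```

```text
t 14.05 pos [ 0.6219 -0.0361  0.0803] xax [ 0.032  0.999 -0.   ] zax [-0. -0. -1.] w 0.0122 F [-0.1 -0.9 -1.6] q7 0.18
```

Emit:
send_rows(
  steps=[
    {"dx": 0, "dy": 0, "dz": 0.003, "yaw": 0, "hand": 1},
    {"dx": 0, "dy": 0, "dz": 0.003, "yaw": 0, "hand": 1},
    {"dx": 0, "dy": 0, "dz": 0.002, "yaw": 0, "hand": 1},
    {"dx": 0, "dy": 0, "dz": 0.002, "yaw": 0, "hand": 1},
    {"dx": 0, "dy": 0, "dz": 0.001, "yaw": 0, "hand": 1},
    {"dx": 0, "dy": 0, "dz": 0, "yaw": 0, "hand": 1},
    {"dx": 0, "dy": 0, "dz": 0, "yaw": 0, "hand": 1},
    {"dx": 0, "dy": 0, "dz": 0, "yaw": 0, "hand": 1},
  ],
)

```text
time: 14.85
tool_pos: [0.6226, -0.0361, 0.0704]
tcp_rot: [2.256, 2.185, 0.001]
ft_force: [-0.3, -1.5, 5.1]
grip_width: 0.0129
finger_force: 45.0
```

Emit:
send_rows(
  steps=[
    {"dx": 0, "dy": 0, "dz": 0.002, "yaw": 0, "hand": 1},
    {"dx": 0, "dy": 0, "dz": 0.002, "yaw": 0, "hand": 1},
    {"dx": 0, "dy": 0, "dz": 0.0007, "yaw": 0, "hand": 1},
    {"dx": 0, "dy": 0, "dz": 0, "yaw": 0, "hand": 1},
    {"dx": 0, "dy": 0, "dz": 0, "yaw": 0, "hand": 1},
    {"dx": 0, "dy": 0, "dz": 0, "yaw": 0, "hand": 1},
    {"dx": 0, "dy": 0, "dz": 0, "yaw": 0, "hand": 1},
    {"dx": 0, "dy": 0, "dz": 0, "yaw": 0, "hand": 1},
  ],
)

```text
time: 15.65
tool_pos: [0.6227, -0.0362, 0.0662]
tcp_rot: [2.256, 2.185, 0.002]
ft_force: [-2.3, -0.8, 10.0]
grip_width: 0.0127
finger_force: 45.0
```

Emit:
send_rows(
  steps=[
    {"dx": 0, "dy": 0, "dz": 0, "yaw": 0.14, "hand": 1},
    {"dx": 0, "dy": 0, "dz": 0, "yaw": 0.14, "hand": 1},
    {"dx": 0, "dy": 0, "dz": 0, "yaw": 0.14, "hand": 1},
    {"dx": 0, "dy": 0, "dz": 0, "yaw": 0.14, "hand": 1},
    {"dx": 0, "dy": 0, "dz": 0, "yaw": 0.14, "hand": 1},
    {"dx": 0, "dy": 0, "dz": 0, "yaw": 0.14, "hand": 1},
    {"dx": 0, "dy": 0, "dz": 0, "yaw": 0.14, "hand": 1},
    {"dx": 0, "dy": 0, "dz": 0, "yaw": 0.14, "hand": 1},
  ],
)

```text
time: 16.45
tool_pos: [0.6219, -0.0357, 0.0661]
tcp_rot: [-3.074, -0.644, 0.0]
ft_force: [-6.0, -0.8, 12.1]
grip_width: 0.0125
finger_force: 45.0
```

```bash
python3 - <<'E'
from h import *
st(); plan(.6221,-.0355,.066,.141); print(bot.observe()['ft_torque'])
E
```

```text
t 16.45 pos [ 0.6219 -0.0357  0.0661] xax [0.916 0.402 0.   ] zax [-0.     0.001 -1.   ] w 0.0125 F [-6.  -0.8 12.1] q7 -0.72
from [ 0.6219 -0.0357  0.0661] psi 0.413 dpsi -0.272 d [ 0.0002  0.0002 -0.0001]
dx 0.0000 dy -0.0000 dz 0.0000 yaw 0.0340
dx 0.0000 dy -0.0000 dz 0.0000 yaw 0.0340
dx 0.0000 dy -0.0000 dz 0.0000 yaw 0.0340
dx 0.0000 dy -0.0000 dz 0.0000 yaw 0.0340
dx 0.0000 dy -0.0000 dz 0.0000 yaw 0.0340
dx 0.0000 dy -0.0000 dz 0.0000 yaw 0.0340
dx 0.0000 dy -0.0000 dz 0.0000 yaw 0.0340
dx 0.0000 dy -0.0000 dz 0.0000 yaw 0.0340
[-0.01277222  1.44199659  0.08059639]
```

Emit:
send_rows(
  steps=[
    {"dx": 0, "dy": 0, "dz": 0, "yaw": 0.1, "hand": 1},
    {"dx": 0, "dy": 0, "dz": 0, "yaw": 0.1, "hand": 1},
    {"dx": 0, "dy": 0, "dz": 0, "yaw": 0.08, "hand": 1},
    {"dx": 0, "dy": 0, "dz": 0, "yaw": 0, "hand": 1},
    {"dx": 0, "dy": 0, "dz": -0.002, "yaw": 0, "hand": 1},
    {"dx": 0, "dy": 0, "dz": -0.002, "yaw": 0, "hand": 1},
    {"dx": 0, "dy": 0, "dz": -0.001, "yaw": 0, "hand": 1},
    {"dx": 0, "dy": 0, "dz": 0, "yaw": 0, "hand": 1},
  ],
)

```text
time: 17.25
tool_pos: [0.6218, -0.0355, 0.0704]
tcp_rot: [-3.133, -0.218, 0.001]
ft_force: [-3.6, 0.2, 6.7]
grip_width: 0.0124
finger_force: 45.0
```

```bash
python3 - <<'E'
from h import *
st()
E
```

```text
t 17.25 pos [ 0.6218 -0.0355  0.0704] xax [ 0.99   0.138 -0.   ] zax [-0.001  0.001 -1.   ] w 0.0124 F [-3.6  0.2  6.7] q7 -0.94
```

Emit:
send_rows(
  steps=[
    {"dx": 0, "dy": 0, "dz": 0, "yaw": 0, "hand": 0.65},
    {"dx": 0, "dy": 0, "dz": 0, "yaw": 0, "hand": 0.65},
    {"dx": 0, "dy": 0, "dz": -0.01, "yaw": 0, "hand": 0.65},
    {"dx": 0, "dy": 0, "dz": -0.02, "yaw": 0, "hand": 0.65},
    {"dx": 0, "dy": 0, "dz": -0.03, "yaw": 0, "hand": 0.65},
    {"dx": 0, "dy": 0, "dz": -0.03, "yaw": 0, "hand": 0.65},
    {"dx": 0, "dy": 0, "dz": -0.01, "yaw": 0, "hand": 0.65},
    {"dx": 0, "dy": 0, "dz": 0, "yaw": 0, "hand": 0.65},
  ],
)

```text
time: 18.05
tool_pos: [0.6231, -0.0358, 0.1716]
tcp_rot: [-3.134, -0.218, -0.005]
ft_force: [-0.2, 0.3, 0.3]
grip_width: 0.0309
finger_force: 0.0
```

```bash
python3 - <<'E'
from h import *
import pickle
st()
f=grab('wrist'); save(f,'w7.png'); pickle.dump(f,open('w7.pkl','wb'))
plan(.4083,-.3044,.15,-.016)
E
```

```text
t 18.05 pos [ 0.6231 -0.0358  0.1716] xax [0.99  0.139 0.003] zax [ 0.003  0.    -1.   ] w 0.0309 F [-0.2  0.3  0.3] q7 -1.03
from [ 0.6222 -0.0355  0.1701] psi 0.139 dpsi -0.155 d [-0.2139 -0.2689 -0.0201]
dx -0.0311 dy 0.0296 dz 0.0025 yaw 0.0194
dx -0.0306 dy 0.0302 dz 0.0025 yaw 0.0194
dx -0.0300 dy 0.0308 dz 0.0025 yaw 0.0194
dx -0.0294 dy 0.0313 dz 0.0025 yaw 0.0194
dx -0.0288 dy 0.0319 dz 0.0025 yaw 0.0194
dx -0.0281 dy 0.0325 dz 0.0025 yaw 0.0194
dx -0.0275 dy 0.0330 dz 0.0025 yaw 0.0194
dx -0.0269 dy 0.0335 dz 0.0025 yaw 0.0194
```

View pics/w7.png

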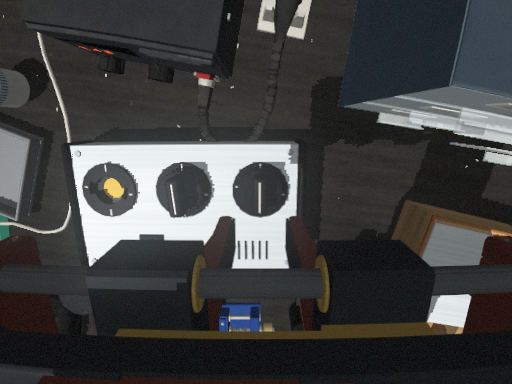

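The right-hand carrier is locked, with its stripe in line with the marks at (260,196). The spent carrier's stripe runs (171,183)–(174,213). Next is the second carrier.

Emit:
send_rows(
  steps=[
    {"dx": -0.031, "dy": 0.0296, "dz": 0, "yaw": 0.0194, "hand": 0.65},
    {"dx": -0.0306, "dy": 0.03, "dz": 0, "yaw": 0.0194, "hand": 0.65},
    {"dx": -0.03, "dy": 0.0308, "dz": 0, "yaw": 0.0194, "hand": 0.65},
    {"dx": -0.0294, "dy": 0.0313, "dz": 0, "yaw": 0.0194, "hand": 0.65},
    {"dx": -0.0288, "dy": 0.032, "dz": 0, "yaw": 0.0194, "hand": 0.65},
    {"dx": -0.028, "dy": 0.0325, "dz": 0, "yaw": 0.0194, "hand": 0.65},
    {"dx": -0.0275, "dy": 0.033, "dz": 0, "yaw": 0.0194, "hand": 0.65},
    {"dx": -0.027, "dy": 0.0335, "dz": 0, "yaw": 0.0194, "hand": 0.65},
  ],
  grip_force=25,
)

```text
time: 18.9
tool_pos: [0.4062, -0.305, 0.1687]
tcp_rot: [-3.141, 0.026, 0.003]
ft_force: [0.9, -0.6, -0.8]
grip_width: 0.0306
finger_force: 0.0
```

```bash
python3 - <<'E'
from h import *
import pickle
st()
f=grab('wrist'); save(f,'w8.png'); pickle.dump(f,open('w8.pkl','wb'))
plan(.4083,-.3044,.10,-.016)
P=[proj(f,p) for p in ([.4083,-.3044,.054],[.4133,-.2445,.03])];print(P)
m=(f['image'].min(2)>150).astype(np.uint8); cs,_=cv2.findContours(m,cv2.RETR_EXTERNAL,cv2.CHAIN_APPROX_NONE)
for c in cs:
    if cv2.contourArea(c)>400: print('white',cv2.boundingRect(c),cv2.contourArea(c))
# bright stripe near P[0]
u,v=P[0].astype(int); r=f['image'][v-30:v+30,u-22:u+22].max(2); print(dark(f,(u-26,v-28,u+26,v+28),80))
w=pickle.load(open('w7.pkl','rb'))
A=onz(w,171,183,.09);B=onz(w,174,213,.09);print('spent ang',np.arctan2(*(A-B)[1::-1]),(A+B)/2)
A=onz(w,260,182,.09);B=onz(w,260,214,.09);print('new ang',np.arctan2(*(A-B)[1::-1]),(A+B)/2)
E
```

```text
t 18.90 pos [ 0.4062 -0.305   0.1687] xax [ 1.    -0.017 -0.002] zax [-0.002  0.001 -1.   ] w 0.0306 F [ 0.9 -0.6 -0.8] q7 -0.63
from [ 0.4006 -0.3109  0.1694] psi -0.027 dpsi 0.011 d [ 0.0077  0.0065 -0.0694]
dx 0.0009 dy -0.0008 dz 0.0087 yaw -0.0014
dx 0.0009 dy -0.0008 dz 0.0087 yaw -0.0014
dx 0.0009 dy -0.0008 dz 0.0087 yaw -0.0014
dx 0.0009 dy -0.0008 dz 0.0087 yaw -0.0014
dx 0.0009 dy -0.0008 dz 0.0087 yaw -0.0014
dx 0.0010 dy -0.0008 dz 0.0087 yaw -0.0014
dx 0.0010 dy -0.0008 dz 0.0087 yaw -0.0014
dx 0.0010 dy -0.0008 dz 0.0087 yaw -0.0014
[array([259.85129329, 185.8626719 ]), array([204.52450734, 177.19340776])]
white (363, 0, 81, 68) 1562.5
white (366, 0, 34, 27) 493.5
white (158, 0, 161, 101) 11768.5
white (0, 0, 30, 68) 1354.0
[(array([259.7, 181.1]), array([41.7, 42.8]), 1306.5)]
spent ang 0.16012838008811808 [0.61118801 0.04227189 0.09      ]
new ang 0.13921224097035445 [ 0.62211272 -0.03553807  0.09      ]
```

Emit:
send_rows(
  steps=[
    {"dx": 0, "dy": 0, "dz": 0.01, "yaw": 0, "hand": 0.65},
    {"dx": 0, "dy": 0, "dz": 0.02, "yaw": 0, "hand": 0.65},
    {"dx": 0, "dy": 0, "dz": 0.02, "yaw": 0, "hand": 0.65},
    {"dx": 0, "dy": 0, "dz": 0.015, "yaw": 0, "hand": 0.65},
    {"dx": 0, "dy": 0, "dz": 0.005, "yaw": 0, "hand": 0.65},
    {"dx": 0, "dy": 0, "dz": 0, "yaw": 0, "hand": 0.65},
    {"dx": 0, "dy": 0, "dz": 0, "yaw": 0, "hand": 0.65},
    {"dx": 0, "dy": 0, "dz": 0, "yaw": 0, "hand": 0.65},
  ],
)

```text
time: 19.75
tool_pos: [0.4085, -0.3049, 0.1006]
tcp_rot: [3.141, -0.025, 0.002]
ft_force: [-0.8, -0.1, 0.2]
grip_width: 0.0305
finger_force: 0.0
```

```bash
python3 - <<'E'
from h import *
import pickle
st()
f=grab('wrist'); pickle.dump(f,open('w9.pkl','wb'))
plan(.4083,-.3044,.036,-.016,4)
u,v=proj(f,[.4083,-.3044,.032]).astype(int); print(u,v)
for c,s,A in dark(f,(u-32,v-32,u+32,v+28),80): print(c,s,np.round(onz(f,*c,.032),4))
E
```

```text
t 19.75 pos [ 0.4085 -0.3049  0.1006] xax [ 1.    -0.016  0.001] zax [ 0.001 -0.    -1.   ] w 0.0305 F [-0.8 -0.1  0.2] q7 -0.53
from [ 0.4086 -0.3048  0.1006] psi -0.016 dpsi 0.000 d [-0.0003  0.0004 -0.0646]
dx -0.0001 dy -0.0001 dz 0.0161 yaw -0.0001
dx -0.0001 dy -0.0001 dz 0.0161 yaw -0.0001
dx -0.0001 dy -0.0001 dz 0.0161 yaw -0.0001
dx -0.0001 dy -0.0001 dz 0.0161 yaw -0.0001
259 201
[259.4 201.2] [52.9 54.9] [ 0.4084 -0.304   0.032 ]
```

Aligned to within 1 mm. I'll descend, grip and lift.

Emit:
send_rows(
  steps=[
    {"dx": 0, "dy": -0.0005, "dz": 0.012, "yaw": 0, "hand": 0.65},
    {"dx": 0, "dy": 0, "dz": 0.014, "yaw": 0, "hand": 0.65},
    {"dx": 0, "dy": 0, "dz": 0.014, "yaw": 0, "hand": 0.65},
    {"dx": 0, "dy": 0, "dz": 0.012, "yaw": 0, "hand": 0.65},
    {"dx": 0, "dy": 0, "dz": 0.008, "yaw": 0, "hand": 0.65},
    {"dx": 0, "dy": 0, "dz": 0.004, "yaw": 0, "hand": 0.65},
    {"dx": 0, "dy": 0, "dz": 0, "yaw": 0, "hand": 0.65},
    {"dx": 0, "dy": 0, "dz": 0, "yaw": 0, "hand": 1},
  ],
)

```text
time: 20.6
tool_pos: [0.4082, -0.3044, 0.0361]
tcp_rot: [3.141, -0.026, 0.0]
ft_force: [0.5, 0.1, 0.6]
grip_width: 0.026
finger_force: 0.0
```

Emit:
send_rows(
  steps=[
    {"dx": 0, "dy": 0, "dz": 0, "yaw": 0, "hand": 1},
    {"dx": 0, "dy": 0, "dz": 0, "yaw": 0, "hand": 1},
    {"dx": 0, "dy": 0, "dz": 0, "yaw": 0, "hand": 1},
    {"dx": 0, "dy": 0, "dz": 0, "yaw": 0, "hand": 1},
    {"dx": 0, "dy": 0, "dz": 0, "yaw": 0, "hand": 1},
    {"dx": 0, "dy": 0, "dz": -0.01, "yaw": 0, "hand": 1},
    {"dx": 0, "dy": 0, "dz": -0.02, "yaw": 0, "hand": 1},
    {"dx": 0, "dy": 0, "dz": -0.02, "yaw": 0, "hand": 1},
  ],
  grip_force=45,
)

```text
time: 21.4
tool_pos: [0.4075, -0.3039, 0.0866]
tcp_rot: [-3.141, 0.026, 0.002]
ft_force: [0.8, 0.4, -0.7]
grip_width: 0.013
finger_force: 45.0
```

Emit:
send_rows(
  steps=[
    {"dx": 0, "dy": 0, "dz": -0.02, "yaw": 0, "hand": 1},
    {"dx": 0, "dy": 0, "dz": -0.02, "yaw": 0, "hand": 1},
    {"dx": 0, "dy": 0, "dz": -0.02, "yaw": 0, "hand": 1},
    {"dx": 0, "dy": 0, "dz": -0.01, "yaw": 0, "hand": 1},
    {"dx": 0, "dy": 0, "dz": 0, "yaw": 0, "hand": 1},
    {"dx": 0, "dy": 0, "dz": 0, "yaw": 0, "hand": 1},
    {"dx": 0, "dy": 0, "dz": 0, "yaw": 0, "hand": 1},
    {"dx": 0, "dy": 0, "dz": 0, "yaw": 0, "hand": 1},
  ],
)

```text
time: 22.2
tool_pos: [0.4075, -0.3038, 0.1552]
tcp_rot: [-3.141, 0.026, 0.002]
ft_force: [0.6, -0.6, -1.7]
grip_width: 0.0129
finger_force: 45.0
```

```bash
python3 - <<'E'
from h import *
st()
plan(.6002,.1180,.160,1.541,24)
E
```

```text
t 22.20 pos [ 0.4075 -0.3038  0.1552] xax [ 1.    -0.017 -0.002] zax [-0.002  0.001 -1.   ] w 0.0129 F [ 0.6 -0.6 -1.7] q7 -0.61
from [ 0.4075 -0.3038  0.1552] psi -0.017 dpsi 1.558 d [0.1927 0.4218 0.0048]
dx 0.0077 dy -0.0177 dz -0.0002 yaw -0.0649
dx 0.0089 dy -0.0172 dz -0.0002 yaw -0.0649
dx 0.0100 dy -0.0166 dz -0.0002 yaw -0.0649
dx 0.0110 dy -0.0159 dz -0.0002 yaw -0.0649
dx 0.0120 dy -0.0151 dz -0.0002 yaw -0.0649
dx 0.0130 dy -0.0143 dz -0.0002 yaw -0.0649
dx 0.0139 dy -0.0134 dz -0.0002 yaw -0.0649
dx 0.0147 dy -0.0125 dz -0.0002 yaw -0.0649
dx 0.0155 dy -0.0115 dz -0.0002 yaw -0.0649
dx 0.0162 dy -0.0105 dz -0.0002 yaw -0.0649
dx 0.0169 dy -0.0094 dz -0.0002 yaw -0.0649
dx 0.0174 dy -0.0083 dz -0.0002 yaw -0.0649
dx 0.0179 dy -0.0072 dz -0.0002 yaw -0.0649
dx 0.0184 dy -0.0060 dz -0.0002 yaw -0.0649
dx 0.0187 dy -0.0048 dz -0.0002 yaw -0.0649
dx 0.0190 dy -0.0036 dz -0.0002 yaw -0.0649
dx 0.0192 dy -0.0023 dz -0.0002 yaw -0.0649
dx 0.0193 dy -0.0011 dz -0.0002 yaw -0.0649
dx 0.0193 dy 0.0002 dz -0.0002 yaw -0.0649
dx 0.0193 dy 0.0014 dz -0.0002 yaw -0.0649
dx 0.0191 dy 0.0027 dz -0.0002 yaw -0.0649
dx 0.0189 dy 0.0039 dz -0.0002 yaw -0.0649
dx 0.0186 dy 0.0051 dz -0.0002 yaw -0.0649
dx 0.0183 dy 0.0063 dz -0.0002 yaw -0.0649
```

Emit:
send_rows(
  steps=[
    {"dx": 0.0077, "dy": -0.0177, "dz": 0, "yaw": -0.065, "hand": 1},
    {"dx": 0.009, "dy": -0.017, "dz": 0, "yaw": -0.065, "hand": 1},
    {"dx": 0.01, "dy": -0.0166, "dz": 0, "yaw": -0.065, "hand": 1},
    {"dx": 0.011, "dy": -0.016, "dz": 0, "yaw": -0.065, "hand": 1},
    {"dx": 0.012, "dy": -0.015, "dz": 0, "yaw": -0.065, "hand": 1},
    {"dx": 0.013, "dy": -0.0143, "dz": 0, "yaw": -0.065, "hand": 1},
    {"dx": 0.014, "dy": -0.0134, "dz": 0, "yaw": -0.065, "hand": 1},
    {"dx": 0.0147, "dy": -0.0125, "dz": 0, "yaw": -0.065, "hand": 1},
  ],
)

```text
time: 23.0
tool_pos: [0.4731, -0.1621, 0.1559]
tcp_rot: [3.04, 0.791, 0.0]
ft_force: [-0.6, -0.5, -1.8]
grip_width: 0.0127
finger_force: 45.0
```

Emit:
send_rows(
  steps=[
    {"dx": 0.0155, "dy": -0.0115, "dz": 0, "yaw": -0.065, "hand": 1},
    {"dx": 0.016, "dy": -0.0105, "dz": 0, "yaw": -0.065, "hand": 1},
    {"dx": 0.017, "dy": -0.0094, "dz": 0, "yaw": -0.065, "hand": 1},
    {"dx": 0.0174, "dy": -0.0083, "dz": 0, "yaw": -0.065, "hand": 1},
    {"dx": 0.018, "dy": -0.007, "dz": 0, "yaw": -0.065, "hand": 1},
    {"dx": 0.0184, "dy": -0.006, "dz": 0, "yaw": -0.065, "hand": 1},
    {"dx": 0.0187, "dy": -0.0048, "dz": 0, "yaw": -0.065, "hand": 1},
    {"dx": 0.019, "dy": -0.0036, "dz": 0, "yaw": -0.065, "hand": 1},
  ],
)

```text
time: 23.8
tool_pos: [0.5372, -0.0216, 0.1559]
tcp_rot: [-2.735, -1.546, 0.0]
ft_force: [-0.7, -0.0, -1.1]
grip_width: 0.0127
finger_force: 45.0
```

Emit:
send_rows(
  steps=[
    {"dx": 0.019, "dy": -0.0023, "dz": 0, "yaw": -0.065, "hand": 1},
    {"dx": 0.0193, "dy": -0.001, "dz": 0, "yaw": -0.065, "hand": 1},
    {"dx": 0.0193, "dy": 0, "dz": 0, "yaw": -0.065, "hand": 1},
    {"dx": 0.0193, "dy": 0.0014, "dz": 0, "yaw": -0.065, "hand": 1},
    {"dx": 0.019, "dy": 0.0027, "dz": 0, "yaw": -0.065, "hand": 1},
    {"dx": 0.019, "dy": 0.004, "dz": 0, "yaw": -0.065, "hand": 1},
    {"dx": 0.0186, "dy": 0.005, "dz": 0, "yaw": -0.065, "hand": 1},
    {"dx": 0.0183, "dy": 0.0063, "dz": 0, "yaw": -0.065, "hand": 1},
  ],
)

```text
time: 24.6
tool_pos: [0.6007, 0.119, 0.1558]
tcp_rot: [-2.246, -2.197, 0.0]
ft_force: [0.1, 0.1, -0.7]
grip_width: 0.013
finger_force: 45.0
```

Emit:
send_rows(
  steps=[
    {"dx": 0, "dy": 0, "dz": 0, "yaw": 0, "hand": 1},
    {"dx": 0, "dy": 0, "dz": 0, "yaw": 0, "hand": 1},
    {"dx": 0, "dy": 0, "dz": 0, "yaw": 0, "hand": 1},
    {"dx": 0, "dy": 0, "dz": 0, "yaw": 0, "hand": 1},
    {"dx": 0, "dy": 0, "dz": 0, "yaw": 0, "hand": 1},
    {"dx": 0, "dy": 0, "dz": 0, "yaw": 0, "hand": 1},
    {"dx": 0, "dy": 0, "dz": 0, "yaw": 0, "hand": 1},
    {"dx": 0, "dy": 0, "dz": 0, "yaw": 0, "hand": 1},
  ],
)

```text
time: 25.4
tool_pos: [0.6002, 0.1174, 0.156]
tcp_rot: [-2.252, -2.191, -0.0]
ft_force: [0.4, 0.4, -0.2]
grip_width: 0.0131
finger_force: 45.0
```

```bash
python3 - <<'E'
from h import *
import pickle
st()
f=grab('wrist'); pickle.dump(f,open('w10.pkl','wb'))
plan(.6002,.1182,.080,1.541,1)
u,v=proj(f,[.6002,.1182,.056]);print(u,v)
im=f['image']; m=np.zeros(im.shape[:2],np.uint8); u,v=int(u),int(v)
hs=cv2.cvtColor(im,cv2.COLOR_RGB2HSV)
o=((hs[...,0]>12)&(hs[...,0]<32)&(hs[...,1]>130)&(hs[...,2]>120)).astype(np.uint8); o[:v-40]=0;o[v+30:]=0;o[:,:u-40]=0;o[:,u+40:]=0
ys,xs=np.nonzero(o); print('orange',xs.min(),xs.max(),ys.min(),ys.max(),len(xs))
for c,s,A in dark(f,(u-60,max(v-50,0),u+60,v+25),80): print(c,s,A)
E
```

```text
t 25.40 pos [0.6002 0.1174 0.156 ] xax [0.027 1.    0.   ] zax [ 0.  0. -1.] w 0.0131 F [ 0.4  0.4 -0.2] q7 -0.09
from [0.6002 0.1175 0.156 ] psi 1.544 dpsi -0.003 d [ 0.      0.0007 -0.076 ]
dx 0.0007 dy -0.0000 dz 0.0760 yaw 0.0025
260.6780522621402 192.0086700803303
orange 250 271 178 195 281
[260.3 202.6] [63.6 82.6] 2594.5
[312.4 156.9] [ 15.6 126.3] 797.5
[543.3 118.8] [ 18.7 494.3] 930.0
```

Emit:
send_rows(
  steps=[
    {"dx": 0.0006, "dy": 0, "dz": 0.015, "yaw": 0.002, "hand": 1},
    {"dx": 0, "dy": 0, "dz": 0.015, "yaw": 0, "hand": 1},
    {"dx": 0, "dy": 0, "dz": 0.015, "yaw": 0, "hand": 1},
    {"dx": 0, "dy": 0, "dz": 0.01, "yaw": 0, "hand": 1},
    {"dx": 0, "dy": 0, "dz": 0.01, "yaw": 0, "hand": 1},
    {"dx": 0, "dy": 0, "dz": 0.006, "yaw": 0, "hand": 1},
    {"dx": 0, "dy": 0, "dz": 0.005, "yaw": 0, "hand": 1},
    {"dx": 0, "dy": 0, "dz": 0, "yaw": 0, "hand": 1},
  ],
)

```text
time: 26.25
tool_pos: [0.6, 0.118, 0.0794]
tcp_rot: [-2.253, -2.189, 0.001]
ft_force: [0.5, 0.6, 0.1]
grip_width: 0.013
finger_force: 45.0
```

Emit:
send_rows(
  steps=[
    {"dx": 0, "dy": 0, "dz": 0.003, "yaw": 0, "hand": 1},
    {"dx": 0, "dy": 0, "dz": 0.003, "yaw": 0, "hand": 1},
    {"dx": 0, "dy": 0, "dz": 0.002, "yaw": 0, "hand": 1},
    {"dx": 0, "dy": 0, "dz": 0.002, "yaw": 0, "hand": 1},
    {"dx": 0, "dy": 0, "dz": 0, "yaw": 0, "hand": 1},
    {"dx": 0, "dy": 0, "dz": 0, "yaw": 0, "hand": 1},
    {"dx": 0, "dy": 0, "dz": 0, "yaw": 0, "hand": 1},
    {"dx": 0, "dy": 0, "dz": 0, "yaw": 0, "hand": 1},
  ],
)

```text
time: 27.05
tool_pos: [0.6009, 0.1181, 0.0708]
tcp_rot: [2.253, 2.188, 0.002]
ft_force: [-0.5, -1.9, 5.6]
grip_width: 0.0126
finger_force: 45.0
```

Same behaviour as the first one. I'll press further.

Emit:
send_rows(
  steps=[
    {"dx": 0, "dy": 0, "dz": 0.002, "yaw": 0, "hand": 1},
    {"dx": 0, "dy": 0, "dz": 0.002, "yaw": 0, "hand": 1},
    {"dx": 0, "dy": 0, "dz": 0.001, "yaw": 0, "hand": 1},
    {"dx": 0, "dy": 0, "dz": 0, "yaw": 0, "hand": 1},
    {"dx": 0, "dy": 0, "dz": 0, "yaw": 0, "hand": 1},
    {"dx": 0, "dy": 0, "dz": 0, "yaw": 0, "hand": 1},
    {"dx": 0, "dy": 0, "dz": 0, "yaw": 0, "hand": 1},
    {"dx": 0, "dy": 0, "dz": 0, "yaw": 0, "hand": 1},
  ],
)

```text
time: 27.85
tool_pos: [0.6009, 0.1181, 0.0664]
tcp_rot: [2.254, 2.188, 0.003]
ft_force: [-3.5, -0.7, 11.2]
grip_width: 0.0125
finger_force: 45.0
```

Emit:
send_rows(
  steps=[
    {"dx": 0, "dy": 0, "dz": 0, "yaw": 0.14, "hand": 1},
    {"dx": 0, "dy": 0, "dz": 0, "yaw": 0.14, "hand": 1},
    {"dx": 0, "dy": 0, "dz": 0, "yaw": 0.14, "hand": 1},
    {"dx": 0, "dy": 0, "dz": 0, "yaw": 0.14, "hand": 1},
    {"dx": 0, "dy": 0, "dz": 0, "yaw": 0.14, "hand": 1},
    {"dx": 0, "dy": 0, "dz": 0, "yaw": 0.14, "hand": 1},
    {"dx": 0, "dy": 0, "dz": 0, "yaw": 0.14, "hand": 1},
    {"dx": 0, "dy": 0, "dz": 0, "yaw": 0.14, "hand": 1},
  ],
)

```text
time: 28.65
tool_pos: [0.6014, 0.1186, 0.0665]
tcp_rot: [-3.073, -0.649, -0.004]
ft_force: [-2.4, 0.9, 10.3]
grip_width: 0.0127
finger_force: 45.0
```

Emit:
send_rows(
  steps=[
    {"dx": 0, "dy": 0, "dz": 0, "yaw": 0.1, "hand": 1},
    {"dx": 0, "dy": 0, "dz": 0, "yaw": 0.1, "hand": 1},
    {"dx": 0, "dy": 0, "dz": 0, "yaw": 0.08, "hand": 1},
    {"dx": 0, "dy": 0, "dz": 0, "yaw": 0, "hand": 1},
    {"dx": 0, "dy": 0, "dz": -0.002, "yaw": 0, "hand": 1},
    {"dx": 0, "dy": 0, "dz": -0.002, "yaw": 0, "hand": 1},
    {"dx": 0, "dy": 0, "dz": -0.001, "yaw": 0, "hand": 1},
    {"dx": 0, "dy": 0, "dz": 0, "yaw": 0, "hand": 1},
  ],
)

```text
time: 29.45
tool_pos: [0.6013, 0.1186, 0.071]
tcp_rot: [-3.133, -0.223, -0.004]
ft_force: [-0.8, 0.5, 6.9]
grip_width: 0.0126
finger_force: 45.0
```

Emit:
send_rows(
  steps=[
    {"dx": 0, "dy": 0, "dz": 0, "yaw": 0, "hand": 0.65},
    {"dx": 0, "dy": 0, "dz": 0, "yaw": 0, "hand": 0.65},
    {"dx": 0, "dy": 0, "dz": -0.01, "yaw": 0, "hand": 0.65},
    {"dx": 0, "dy": 0, "dz": -0.02, "yaw": 0, "hand": 0.65},
    {"dx": 0, "dy": 0, "dz": -0.03, "yaw": 0, "hand": 0.65},
    {"dx": 0, "dy": 0, "dz": -0.02, "yaw": 0, "hand": 0.65},
    {"dx": 0, "dy": 0, "dz": 0, "yaw": 0, "hand": 0.65},
    {"dx": 0, "dy": 0, "dz": 0, "yaw": 0, "hand": 0.65},
  ],
)

```text
time: 30.25
tool_pos: [0.6001, 0.1183, 0.1501]
tcp_rot: [-3.133, -0.223, -0.001]
ft_force: [0.7, 0.4, 0.1]
grip_width: 0.0309
finger_force: 0.0
```

```bash
python3 - <<'E'
from h import *
import pickle
st()
plan(.6111,.0415,.15,.155,4)
f=grab('wrist'); save(f,'w11.png'); pickle.dump(f,open('w11.pkl','wb'))
E
```

```text
t 30.25 pos [0.6001 0.1183 0.1501] xax [0.99  0.141 0.   ] zax [ 0.     0.001 -1.   ] w 0.0309 F [0.7 0.4 0.1] q7 -1.23
from [0.6001 0.1183 0.1501] psi 0.142 dpsi 0.013 d [ 0.011  -0.0768 -0.0001]
dx 0.0000 dy 0.0194 dz 0.0000 yaw -0.0033
dx -0.0001 dy 0.0194 dz 0.0000 yaw -0.0033
dx -0.0001 dy 0.0194 dz 0.0000 yaw -0.0033
dx -0.0002 dy 0.0194 dz 0.0000 yaw -0.0033
```

View pics/w11.png

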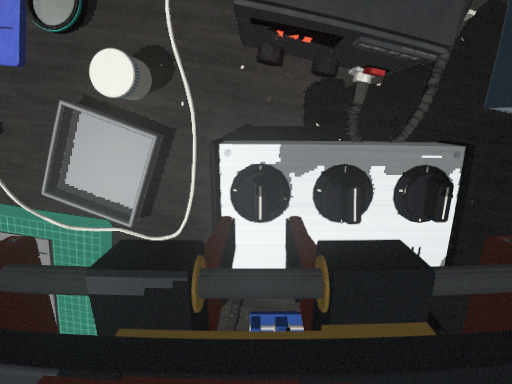

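The left carrier is locked, with its stripe at (260,200) in line with the marks. The spent one is at (355,205) and the tray at (103,163). Next is the spent carrier.

Emit:
send_rows(
  steps=[
    {"dx": 0, "dy": 0.019, "dz": 0, "yaw": -0.003, "hand": 0.65},
    {"dx": 0, "dy": 0.0195, "dz": 0, "yaw": -0.003, "hand": 0.65},
    {"dx": 0, "dy": 0.0195, "dz": 0, "yaw": -0.003, "hand": 0.65},
    {"dx": 0, "dy": 0.0195, "dz": 0, "yaw": -0.003, "hand": 0.65},
    {"dx": 0, "dy": 0, "dz": 0, "yaw": 0, "hand": 0.65},
    {"dx": 0, "dy": 0, "dz": 0.02, "yaw": 0, "hand": 0.65},
    {"dx": 0, "dy": 0, "dz": 0.02, "yaw": 0, "hand": 0.65},
    {"dx": 0, "dy": 0, "dz": 0, "yaw": 0, "hand": 0.65},
  ],
  grip_force=25,
)

```text
time: 31.1
tool_pos: [0.6091, 0.043, 0.1068]
tcp_rot: [-3.132, -0.243, 0.009]
ft_force: [-0.3, 0.5, -0.3]
grip_width: 0.0311
finger_force: 0.0
```

```bash
python3 - <<'E'
from h import *
import pickle
st()
f=grab('wrist')
u,v=proj(f,[.6111,.0415,.09]).astype(int); print(u,v)
m=(f['image'].min(2)>110).astype(np.uint8); m[:v-30]=0; m[v+30:]=0; m[:,:u-20]=0; m[:,u+20:]=0
cs,_=cv2.findContours(m,cv2.RETR_EXTERNAL,cv2.CHAIN_APPROX_NONE)
for c in cs:
    if cv2.contourArea(c)>15:
        x,y,w,h=cv2.boundingRect(c); M=cv2.moments(c); l=cv2.fitLine(c,2,0,.01,.01).ravel(); print((x,y,w,h),np.round(onz(f,M['m10']/M['m00'],M['m01']/M['m00'],.09),4),l)
        a=onz(f,l[2]-15*l[0]*np.sign(l[1]),l[3]-15*abs(l[1]),.09);b=onz(f,l[2]+15*l[0]*np.sign(l[1]),l[3]+15*abs(l[1]),.09); print('ang',np.arctan2(*(a-b)[1::-1]))
plan(.6111,.0415,.072,.16,1)
E
```

```text
t 31.10 pos [0.6091 0.043  0.1068] xax [ 0.988  0.154 -0.006] zax [-0.006 -0.    -1.   ] w 0.0311 F [-0.3  0.5 -0.3] q7 -1.06
263 219
(243, 233, 40, 16) [0.5944 0.0396 0.09  ] [9.9999565e-01 2.9566861e-03 2.6264603e+02 2.4264601e+02]
ang 1.7229683278701673
(262, 218, 4, 23) [0.602  0.0398 0.09  ] [6.0054816e-02 9.9819505e-01 2.6345651e+02 2.2947826e+02]
ang 0.21431891628651445
from [0.6101 0.0426 0.1084] psi 0.154 dpsi 0.006 d [ 0.001  -0.0011 -0.0364]
dx 0.0008 dy 0.0012 dz 0.0364 yaw -0.0055
```

Emit:
send_rows(
  steps=[
    {"dx": 0.0005, "dy": 0.001, "dz": 0.01, "yaw": -0.02, "hand": 0.65},
    {"dx": 0, "dy": 0, "dz": 0.01, "yaw": 0, "hand": 0.65},
    {"dx": 0, "dy": 0, "dz": 0.01, "yaw": 0, "hand": 0.65},
    {"dx": 0, "dy": 0, "dz": 0.005, "yaw": 0, "hand": 0.65},
    {"dx": 0, "dy": 0, "dz": 0, "yaw": 0, "hand": 1},
    {"dx": 0, "dy": 0, "dz": 0, "yaw": 0, "hand": 1},
    {"dx": 0, "dy": 0, "dz": 0, "yaw": 0, "hand": 1},
    {"dx": 0, "dy": 0, "dz": 0, "yaw": 0, "hand": 1},
  ],
  grip_force=45,
)

```text
time: 31.95
tool_pos: [0.6124, 0.0407, 0.0753]
tcp_rot: [-3.129, -0.272, -0.001]
ft_force: [0.1, 0.2, 0.7]
grip_width: 0.0126
finger_force: 44.8
```

Emit:
send_rows(
  steps=[
    {"dx": 0, "dy": 0, "dz": 0, "yaw": 0, "hand": 1},
    {"dx": 0, "dy": 0, "dz": 0, "yaw": 0, "hand": 1},
    {"dx": 0, "dy": 0, "dz": 0, "yaw": 0, "hand": 1},
    {"dx": 0, "dy": 0, "dz": 0.002, "yaw": 0, "hand": 1},
    {"dx": 0, "dy": 0, "dz": 0.002, "yaw": 0, "hand": 1},
    {"dx": 0, "dy": 0, "dz": 0, "yaw": 0, "hand": 1},
    {"dx": 0, "dy": 0, "dz": 0, "yaw": 0, "hand": 1},
    {"dx": 0, "dy": 0, "dz": 0, "yaw": 0, "hand": 1},
  ],
)

```text
time: 32.75
tool_pos: [0.6125, 0.0407, 0.0718]
tcp_rot: [-3.129, -0.272, -0.001]
ft_force: [-3.4, 1.7, 7.6]
grip_width: 0.0126
finger_force: 44.8
```

```bash
python3 - <<'E'
from h import *
st()
E
```

```text
t 32.75 pos [0.6125 0.0407 0.0718] xax [0.985 0.173 0.001] zax [ 0.001  0.001 -1.   ] w 0.0126 F [-3.4  1.7  7.6] q7 -1.01
```

Emit:
send_rows(
  steps=[
    {"dx": 0, "dy": 0, "dz": 0.0015, "yaw": 0, "hand": 1},
    {"dx": 0, "dy": 0, "dz": 0.0015, "yaw": 0, "hand": 1},
    {"dx": 0, "dy": 0, "dz": 0.0005, "yaw": 0, "hand": 1},
    {"dx": 0, "dy": 0, "dz": 0, "yaw": 0, "hand": 1},
    {"dx": 0, "dy": 0, "dz": 0, "yaw": 0, "hand": 1},
    {"dx": 0, "dy": 0, "dz": 0, "yaw": 0, "hand": 1},
    {"dx": 0, "dy": 0, "dz": 0, "yaw": 0, "hand": 1},
    {"dx": 0, "dy": 0, "dz": 0, "yaw": 0, "hand": 1},
  ],
)

```text
time: 33.55
tool_pos: [0.6127, 0.0408, 0.0692]
tcp_rot: [-3.128, -0.272, -0.002]
ft_force: [-6.0, 3.1, 17.2]
grip_width: 0.0124
finger_force: 44.9
```

Emit:
send_rows(
  steps=[
    {"dx": 0, "dy": 0, "dz": -0.001, "yaw": 0, "hand": 1},
    {"dx": -0.0005, "dy": 0, "dz": 0, "yaw": 0, "hand": 1},
    {"dx": 0, "dy": 0, "dz": 0, "yaw": 0, "hand": 1},
    {"dx": 0, "dy": 0, "dz": 0, "yaw": -0.05, "hand": 1},
    {"dx": 0, "dy": 0, "dz": 0, "yaw": -0.1, "hand": 1},
    {"dx": 0, "dy": 0, "dz": 0, "yaw": -0.1, "hand": 1},
    {"dx": 0, "dy": 0, "dz": 0, "yaw": 0, "hand": 1},
    {"dx": 0, "dy": 0, "dz": 0, "yaw": 0, "hand": 1},
  ],
)

```text
time: 34.35
tool_pos: [0.613, 0.0403, 0.0699]
tcp_rot: [-3.071, -0.66, -0.004]
ft_force: [-0.8, 1.7, 11.0]
grip_width: 0.0128
finger_force: 44.9
```

```bash
python3 - <<'E'
from h import *
st(); print(bot.observe()['ft_torque'])
E
```

```text
t 34.35 pos [0.613  0.0403 0.0699] xax [0.912 0.411 0.003] zax [ 0.003  0.001 -1.   ] w 0.0128 F [-0.8  1.7 11. ] q7 -0.81
[0.25726077 0.42854515 0.06019642]
```

Emit:
send_rows(
  steps=[
    {"dx": 0, "dy": 0, "dz": 0, "yaw": -0.14, "hand": 1},
    {"dx": 0, "dy": 0, "dz": 0, "yaw": -0.14, "hand": 1},
    {"dx": 0, "dy": 0, "dz": 0, "yaw": -0.14, "hand": 1},
    {"dx": 0, "dy": 0, "dz": 0, "yaw": -0.14, "hand": 1},
    {"dx": 0, "dy": 0, "dz": 0, "yaw": -0.14, "hand": 1},
    {"dx": 0, "dy": 0, "dz": 0, "yaw": -0.14, "hand": 1},
    {"dx": 0, "dy": 0, "dz": 0, "yaw": -0.14, "hand": 1},
    {"dx": 0, "dy": 0, "dz": 0, "yaw": -0.14, "hand": 1},
  ],
)

```text
time: 35.15
tool_pos: [0.612, 0.0408, 0.0696]
tcp_rot: [-2.245, -2.197, -0.002]
ft_force: [-2.1, 2.3, 10.1]
grip_width: 0.0125
finger_force: 45.0
```

```bash
python3 - <<'E'
from h import *
st(); print(bot.observe()['ft_torque']); plan(.6111,.0413,.07,1.541,1)
E
```

```text
t 35.15 pos [0.612  0.0408 0.0696] xax [0.022 1.    0.001] zax [ 0.001  0.001 -1.   ] w 0.0125 F [-2.1  2.3 10.1] q7 0.10
[ 0.44773681  0.87975721 -0.04719159]
from [0.612  0.0408 0.0696] psi 1.549 dpsi -0.008 d [-0.0009  0.0005  0.0004]
dx 0.0005 dy -0.0009 dz -0.0004 yaw 0.0082
```

Now I'll lift it out slowly.

Emit:
send_rows(
  steps=[
    {"dx": 0.0005, "dy": -0.0007, "dz": 0, "yaw": 0.005, "hand": 1},
    {"dx": 0, "dy": 0, "dz": -0.003, "yaw": 0, "hand": 1},
    {"dx": 0, "dy": 0, "dz": -0.003, "yaw": 0, "hand": 1},
    {"dx": 0, "dy": 0, "dz": -0.003, "yaw": 0, "hand": 1},
    {"dx": 0, "dy": 0, "dz": -0.003, "yaw": 0, "hand": 1},
    {"dx": 0, "dy": 0, "dz": -0.003, "yaw": 0, "hand": 1},
    {"dx": 0, "dy": 0, "dz": 0, "yaw": 0, "hand": 1},
    {"dx": 0, "dy": 0, "dz": 0, "yaw": 0, "hand": 1},
  ],
)

```text
time: 35.95
tool_pos: [0.6109, 0.041, 0.0833]
tcp_rot: [-2.257, -2.185, 0.0]
ft_force: [0.1, 2.0, -0.1]
grip_width: 0.0127
finger_force: 44.9
```

Emit:
send_rows(
  steps=[
    {"dx": 0, "dy": 0, "dz": -0.015, "yaw": 0, "hand": 1},
    {"dx": 0, "dy": 0, "dz": -0.025, "yaw": 0, "hand": 1},
    {"dx": 0, "dy": 0, "dz": -0.025, "yaw": 0, "hand": 1},
    {"dx": 0, "dy": 0, "dz": -0.015, "yaw": 0, "hand": 1},
    {"dx": 0, "dy": 0, "dz": 0, "yaw": 0, "hand": 1},
    {"dx": 0.02, "dy": -0.0015, "dz": 0, "yaw": 0, "hand": 1},
    {"dx": 0.025, "dy": -0.002, "dz": 0, "yaw": 0, "hand": 1},
    {"dx": 0.025, "dy": -0.002, "dz": 0, "yaw": 0, "hand": 1},
  ],
)

```text
time: 36.75
tool_pos: [0.6067, 0.1113, 0.1623]
tcp_rot: [-2.257, -2.184, 0.003]
ft_force: [0.6, -0.1, -0.3]
grip_width: 0.0127
finger_force: 45.0
```

Emit:
send_rows(
  steps=[
    {"dx": 0.03, "dy": -0.002, "dz": 0, "yaw": 0, "hand": 1},
    {"dx": 0.03, "dy": -0.002, "dz": 0, "yaw": 0, "hand": 1},
    {"dx": 0.03, "dy": -0.002, "dz": 0, "yaw": 0, "hand": 1},
    {"dx": 0.03, "dy": -0.002, "dz": 0, "yaw": 0, "hand": 1},
    {"dx": 0.03, "dy": -0.002, "dz": 0, "yaw": 0, "hand": 1},
    {"dx": 0.02, "dy": -0.002, "dz": 0, "yaw": 0, "hand": 1},
    {"dx": 0.0075, "dy": -0.001, "dz": 0, "yaw": 0, "hand": 1},
    {"dx": 0, "dy": 0, "dz": 0, "yaw": 0, "hand": 1},
  ],
)

```text
time: 37.55
tool_pos: [0.5999, 0.2892, 0.1627]
tcp_rot: [-2.255, -2.187, 0.002]
ft_force: [-0.1, -0.1, -1.6]
grip_width: 0.0128
finger_force: 45.0
```

```bash
python3 - <<'E'
from h import *
st(); plan(.600,.289,.045,1.541,1)
E
```

```text
t 37.55 pos [0.5999 0.2892 0.1627] xax [ 0.031  1.    -0.001] zax [-0.001 -0.001 -1.   ] w 0.0128 F [-0.1 -0.1 -1.6] q7 -0.35
from [0.5999 0.2892 0.1627] psi 1.540 dpsi 0.001 d [ 1.000e-04 -2.000e-04 -1.177e-01]
dx -0.0002 dy 0.0001 dz 0.1177 yaw -0.0011
```

Emit:
send_rows(
  steps=[
    {"dx": 0, "dy": 0, "dz": 0.02, "yaw": 0, "hand": 1},
    {"dx": 0, "dy": 0, "dz": 0.025, "yaw": 0, "hand": 1},
    {"dx": 0, "dy": 0, "dz": 0.025, "yaw": 0, "hand": 1},
    {"dx": 0, "dy": 0, "dz": 0.025, "yaw": 0, "hand": 1},
    {"dx": 0, "dy": 0, "dz": 0.015, "yaw": 0, "hand": 1},
    {"dx": 0, "dy": 0, "dz": 0.008, "yaw": 0, "hand": 1},
    {"dx": 0, "dy": 0, "dz": 0, "yaw": 0, "hand": 1},
    {"dx": 0, "dy": 0, "dz": 0, "yaw": 0, "hand": 1},
  ],
)

```text
time: 38.35
tool_pos: [0.6013, 0.2887, 0.0464]
tcp_rot: [2.257, 2.184, 0.002]
ft_force: [-0.2, 0.1, -1.1]
grip_width: 0.0128
finger_force: 45.0
```

Emit:
send_rows(
  steps=[
    {"dx": 0, "dy": 0, "dz": 0, "yaw": 0, "hand": 0.65},
    {"dx": 0, "dy": 0, "dz": 0, "yaw": 0, "hand": 0.65},
    {"dx": 0, "dy": 0, "dz": 0, "yaw": 0, "hand": 0.65},
    {"dx": 0, "dy": 0, "dz": -0.02, "yaw": 0, "hand": 0.65},
    {"dx": 0, "dy": 0, "dz": -0.03, "yaw": 0, "hand": 0.65},
    {"dx": 0, "dy": 0, "dz": -0.04, "yaw": 0, "hand": 0.65},
    {"dx": 0, "dy": 0, "dz": -0.05, "yaw": 0, "hand": 0.65},
    {"dx": 0, "dy": 0, "dz": -0.03, "yaw": 0, "hand": 0.65},
  ],
)

```text
time: 39.15
tool_pos: [0.6018, 0.2892, 0.2198]
tcp_rot: [2.257, 2.184, 0.007]
ft_force: [0.4, 0.6, -0.5]
grip_width: 0.031
finger_force: 0.0
```

Emit:
send_rows(
  steps=[
    {"dx": -0.03, "dy": 0, "dz": 0, "yaw": 0.14, "hand": 0.8},
    {"dx": -0.03, "dy": 0, "dz": 0, "yaw": 0.14, "hand": 0.9},
    {"dx": -0.02, "dy": 0, "dz": 0, "yaw": 0.14, "hand": 1},
    {"dx": -0.01, "dy": 0, "dz": 0, "yaw": 0.14, "hand": 1},
    {"dx": 0, "dy": 0, "dz": 0, "yaw": 0.14, "hand": 1},
    {"dx": 0, "dy": 0, "dz": 0, "yaw": 0.14, "hand": 1},
    {"dx": 0, "dy": 0, "dz": 0, "yaw": 0.14, "hand": 1},
    {"dx": 0, "dy": 0, "dz": 0, "yaw": 0.14, "hand": 1},
  ],
)

```text
time: 39.95
tool_pos: [0.5838, 0.2014, 0.2158]
tcp_rot: [-3.074, -0.644, -0.001]
ft_force: [-0.8, -0.6, 1.4]
grip_width: 0.0001
finger_force: 0.0
```

```bash
python3 - <<'E'
from h import *
import pickle
st()
f=grab('wrist'); save(f,'w12.png'); pickle.dump(f,open('w12.pkl','wb'))
E
```

```text
t 39.95 pos [0.5838 0.2014 0.2158] xax [0.916 0.401 0.001] zax [ 0.     0.001 -1.   ] w 0.0001 F [-0.8 -0.6  1.4] q7 -1.26
```

View pics/w12.png

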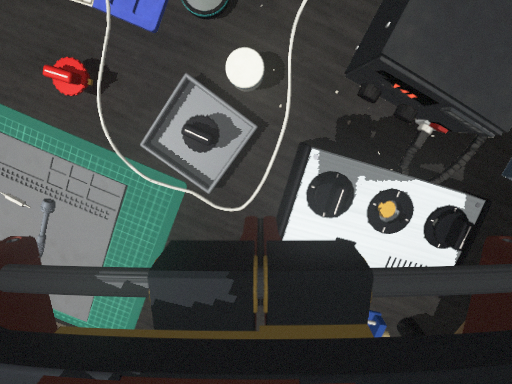

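The spent carrier stands in the tray at (201,132). Both new carriers are locked at (330,193) and (450,229), and the middle holder is empty at (390,210). Next is the switch.

```bash
python3 - <<'E'
from h import *
st(); plan(.4957,.0643,.15,.141,8)
E
```

```text
t 40.00 pos [0.5838 0.2016 0.2157] xax [0.919 0.395 0.   ] zax [ 0.  0. -1.] w 0.0003 F [ 0.1  0.6 -1.3] q7 -1.26
from [0.5838 0.2016 0.2157] psi 0.407 dpsi -0.266 d [-0.0881 -0.1373 -0.0657]
dx -0.0169 dy 0.0114 dz 0.0082 yaw 0.0332
dx -0.0165 dy 0.0120 dz 0.0082 yaw 0.0332
dx -0.0161 dy 0.0125 dz 0.0082 yaw 0.0332
dx -0.0157 dy 0.0130 dz 0.0082 yaw 0.0332
dx -0.0152 dy 0.0135 dz 0.0082 yaw 0.0332
dx -0.0148 dy 0.0140 dz 0.0082 yaw 0.0332
dx -0.0143 dy 0.0145 dz 0.0082 yaw 0.0332
dx -0.0138 dy 0.0150 dz 0.0082 yaw 0.0332
```

Emit:
send_rows(
  steps=[
    {"dx": -0.017, "dy": 0.0114, "dz": 0.008, "yaw": 0.033, "hand": 1},
    {"dx": -0.0165, "dy": 0.012, "dz": 0.008, "yaw": 0.033, "hand": 1},
    {"dx": -0.016, "dy": 0.0125, "dz": 0.008, "yaw": 0.033, "hand": 1},
    {"dx": -0.0157, "dy": 0.013, "dz": 0.008, "yaw": 0.033, "hand": 1},
    {"dx": -0.015, "dy": 0.0135, "dz": 0.008, "yaw": 0.033, "hand": 1},
    {"dx": -0.015, "dy": 0.014, "dz": 0.008, "yaw": 0.033, "hand": 1},
    {"dx": -0.0143, "dy": 0.0145, "dz": 0.008, "yaw": 0.033, "hand": 1},
    {"dx": -0.014, "dy": 0.015, "dz": 0.008, "yaw": 0.033, "hand": 1},
  ],
)

```text
time: 40.8
tool_pos: [0.497, 0.0625, 0.1515]
tcp_rot: [-3.131, -0.245, -0.001]
ft_force: [-0.1, -0.1, -0.3]
grip_width: 0.0007
finger_force: 0.0
```

Emit:
send_rows(
  steps=[
    {"dx": 0, "dy": 0, "dz": 0, "yaw": 0, "hand": 1},
    {"dx": 0, "dy": 0, "dz": 0, "yaw": 0, "hand": 1},
    {"dx": 0, "dy": 0, "dz": 0, "yaw": 0, "hand": 1},
    {"dx": 0, "dy": 0, "dz": 0, "yaw": 0, "hand": 1},
    {"dx": 0, "dy": 0, "dz": 0, "yaw": 0, "hand": 1},
    {"dx": 0, "dy": 0, "dz": 0, "yaw": 0, "hand": 1},
    {"dx": 0, "dy": 0, "dz": 0, "yaw": 0, "hand": 1},
    {"dx": 0, "dy": 0, "dz": 0, "yaw": 0, "hand": 1},
  ],
)

```text
time: 41.6
tool_pos: [0.4973, 0.0631, 0.1515]
tcp_rot: [3.132, 0.243, -0.0]
ft_force: [0.4, 0.2, -0.3]
grip_width: 0.0005
finger_force: 0.0
```

```bash
python3 - <<'E'
from h import *
import pickle
st(); plan(.4957,.0643,.08,.141,1)
f=grab('wrist'); pickle.dump(f,open('w13.pkl','wb'))
f1=pickle.load(open('w1.pkl','rb'));f2=pickle.load(open('w2.pkl','rb'))
print('tip',tri([(f1,281,186),(f2,151,123)]))
print(proj(f1,[.5264,.0686,.09]),proj(f2,[.5264,.0686,.09]),proj(f,[.5264,.0686,.09]))
E
```

```text
t 41.60 pos [0.4973 0.0631 0.1515] xax [ 0.988  0.154 -0.   ] zax [-0. -0. -1.] w 0.0005 F [ 0.4  0.2 -0.3] q7 -1.28
from [0.4973 0.0631 0.1515] psi 0.155 dpsi -0.014 d [-0.0016  0.0012 -0.0715]
dx -0.0014 dy -0.0015 dz 0.0715 yaw 0.0138
tip (array([0.53527095, 0.06935101, 0.06409474]), [array([ 0.5, -1.1]), array([-0.5,  1.1])])
[282.34931469 195.05700494] [143.53722268 131.10621228] [259.30329758 167.79758007]
```

Emit:
send_rows(
  steps=[
    {"dx": -0.0014, "dy": -0.0015, "dz": 0.01, "yaw": 0.014, "hand": 1},
    {"dx": 0, "dy": 0, "dz": 0.015, "yaw": 0, "hand": 1},
    {"dx": 0, "dy": 0, "dz": 0.015, "yaw": 0, "hand": 1},
    {"dx": 0, "dy": 0, "dz": 0.015, "yaw": 0, "hand": 1},
    {"dx": 0, "dy": 0, "dz": 0.01, "yaw": 0, "hand": 1},
    {"dx": 0, "dy": 0, "dz": 0.006, "yaw": 0, "hand": 1},
    {"dx": 0, "dy": 0, "dz": 0, "yaw": 0, "hand": 1},
    {"dx": 0, "dy": 0, "dz": 0, "yaw": 0, "hand": 1},
  ],
)

```text
time: 42.45
tool_pos: [0.496, 0.0641, 0.0806]
tcp_rot: [3.134, 0.22, 0.0]
ft_force: [-0.5, -0.8, 0.5]
grip_width: 0.0008
finger_force: 0.0
```

Emit:
send_rows(
  steps=[
    {"dx": 0.006, "dy": 0, "dz": 0, "yaw": 0, "hand": 1},
    {"dx": 0.006, "dy": 0, "dz": 0, "yaw": 0, "hand": 1},
    {"dx": 0.005, "dy": 0, "dz": 0, "yaw": 0, "hand": 1},
    {"dx": 0.005, "dy": 0, "dz": 0, "yaw": 0, "hand": 1},
    {"dx": 0.005, "dy": 0, "dz": 0, "yaw": 0, "hand": 1},
    {"dx": 0.004, "dy": 0, "dz": 0, "yaw": 0, "hand": 1},
    {"dx": 0.003, "dy": 0, "dz": 0, "yaw": 0, "hand": 1},
    {"dx": 0, "dy": 0, "dz": 0, "yaw": 0, "hand": 1},
  ],
)

```text
time: 43.25
tool_pos: [0.5301, 0.0692, 0.0805]
tcp_rot: [3.134, 0.221, 0.001]
ft_force: [-1.2, 0.4, 0.7]
grip_width: 0.0008
finger_force: 0.6
```

```bash
python3 - <<'E'
from h import *
import pickle
st(); f=grab('wrist'); pickle.dump(f,open('w14.pkl','wb'))
on=np.array([.5403,.0706,0])+np.array([.0139*.99,.0139*.1405,.09]); off=np.array([.5264,.0686,.09])
print(proj(f,on),proj(f,off))
print(f['image'][150:235:3,255:268].mean(1).mean(1).round().tolist())
E
```

```text
t 43.25 pos [0.5301 0.0692 0.0805] xax [0.99  0.14  0.001] zax [ 0.001 -0.    -1.   ] w 0.0008 F [-1.2  0.4  0.7] q7 -1.18
[260.74158721 198.08137485] [260.75879449 244.11727153]
[122.0, 118.0, 121.0, 124.0, 119.0, 121.0, 124.0, 124.0, 123.0, 123.0, 90.0, 48.0, 47.0, 48.0, 55.0, 101.0, 103.0, 82.0, 91.0, 111.0, 132.0, 138.0, 131.0, 82.0, 49.0, 48.0, 62.0, 62.0, 51.0]
```

Emit:
send_rows(
  steps=[
    {"dx": 0.002, "dy": 0, "dz": 0, "yaw": 0, "hand": 1},
    {"dx": 0.002, "dy": 0, "dz": 0, "yaw": 0, "hand": 1},
    {"dx": 0.001, "dy": 0, "dz": 0, "yaw": 0, "hand": 1},
    {"dx": 0.001, "dy": 0, "dz": 0, "yaw": 0, "hand": 1},
    {"dx": 0.001, "dy": 0, "dz": 0, "yaw": 0, "hand": 1},
    {"dx": 0, "dy": 0, "dz": 0, "yaw": 0, "hand": 1},
    {"dx": 0, "dy": 0, "dz": 0, "yaw": 0, "hand": 1},
    {"dx": 0, "dy": 0, "dz": 0, "yaw": 0, "hand": 1},
  ],
)

```text
time: 44.1
tool_pos: [0.535, 0.0699, 0.0801]
tcp_rot: [-3.134, -0.22, 0.004]
ft_force: [-4.9, -0.1, 1.5]
grip_width: 0.0003
finger_force: 2.4
```

Emit:
send_rows(
  steps=[
    {"dx": 0.001, "dy": 0, "dz": 0, "yaw": 0, "hand": 1},
    {"dx": 0.001, "dy": 0, "dz": 0, "yaw": 0, "hand": 1},
    {"dx": 0.001, "dy": 0, "dz": 0, "yaw": 0, "hand": 1},
    {"dx": 0, "dy": 0, "dz": 0, "yaw": 0, "hand": 1},
    {"dx": 0, "dy": 0, "dz": 0, "yaw": 0, "hand": 1},
    {"dx": 0, "dy": 0, "dz": 0, "yaw": 0, "hand": 1},
    {"dx": 0, "dy": 0, "dz": 0, "yaw": 0, "hand": 1},
    {"dx": 0, "dy": 0, "dz": 0, "yaw": 0, "hand": 1},
  ],
)

```text
time: 44.9
tool_pos: [0.5354, 0.0699, 0.0797]
tcp_rot: [-3.133, -0.22, 0.012]
ft_force: [-12.2, -0.2, 8.3]
grip_width: 0.0006
finger_force: 6.5
```

The switch is at its end stop: it resists stiffly and moved only 0.4 mm. I'll back off, rise, and look at the whole scene from above.

Emit:
send_rows(
  steps=[
    {"dx": -0.01, "dy": 0, "dz": 0, "yaw": 0, "hand": 1},
    {"dx": -0.02, "dy": 0, "dz": 0, "yaw": 0, "hand": 1},
    {"dx": -0.01, "dy": 0, "dz": -0.03, "yaw": 0, "hand": 1},
    {"dx": 0, "dy": 0, "dz": -0.04, "yaw": 0, "hand": 0.6},
    {"dx": 0, "dy": 0, "dz": -0.04, "yaw": 0, "hand": 0.4},
    {"dx": 0, "dy": 0, "dz": -0.03, "yaw": 0, "hand": 0.4},
    {"dx": 0, "dy": 0.02, "dz": 0, "yaw": 0, "hand": 0.4},
    {"dx": 0, "dy": 0.03, "dz": 0, "yaw": 0, "hand": 0.4},
  ],
)

```text
time: 45.7
tool_pos: [0.5084, 0.0169, 0.2219]
tcp_rot: [-3.131, -0.227, -0.008]
ft_force: [0.7, -1.1, -0.1]
grip_width: 0.0366
finger_force: 0.0
```

Emit:
send_rows(
  steps=[
    {"dx": 0, "dy": 0.04, "dz": 0, "yaw": 0.03, "hand": 0.4},
    {"dx": 0, "dy": 0.04, "dz": 0, "yaw": 0.03, "hand": 0.4},
    {"dx": 0, "dy": 0.04, "dz": 0, "yaw": 0.03, "hand": 0.4},
    {"dx": 0, "dy": 0.04, "dz": 0, "yaw": 0.03, "hand": 0.4},
    {"dx": 0, "dy": 0.04, "dz": 0, "yaw": 0.03, "hand": 0.4},
    {"dx": 0, "dy": 0.03, "dz": 0, "yaw": 0.03, "hand": 0.4},
    {"dx": 0, "dy": 0, "dz": 0, "yaw": 0.03, "hand": 0.4},
    {"dx": 0, "dy": 0, "dz": 0, "yaw": 0.02, "hand": 0.4},
  ],
)

```text
time: 46.5
tool_pos: [0.5228, -0.2144, 0.2206]
tcp_rot: [3.138, -0.145, 0.002]
ft_force: [0.4, -0.1, 1.0]
grip_width: 0.0524
finger_force: 0.0
```

```bash
python3 - <<'E'
from h import *
import pickle
st()
f=grab('wrist'); t=grab('top'); pickle.dump((f,t),open('w15.pkl','wb'))
a=f['image']; b=cv2.resize(t['image'][110:260,150:420],(512,284)); 
cv2.imwrite('pics/w15.png',np.vstack([a[:300],b])[:,:,::-1])
plan(.553,-.29,.2,-.09,8)
E
```

```text
t 46.50 pos [ 0.5228 -0.2144  0.2206] xax [ 0.996 -0.092  0.001] zax [ 0.001 -0.    -1.   ] w 0.0524 F [ 0.4 -0.1  1. ] q7 -0.98
from [ 0.5231 -0.2125  0.2204] psi -0.088 dpsi -0.002 d [ 0.0299 -0.0775 -0.0204]
dx 0.0046 dy 0.0093 dz 0.0025 yaw 0.0003
dx 0.0046 dy 0.0093 dz 0.0025 yaw 0.0003
dx 0.0046 dy 0.0093 dz 0.0025 yaw 0.0003
dx 0.0046 dy 0.0093 dz 0.0025 yaw 0.0003
dx 0.0046 dy 0.0093 dz 0.0025 yaw 0.0003
dx 0.0046 dy 0.0093 dz 0.0025 yaw 0.0003
dx 0.0046 dy 0.0093 dz 0.0025 yaw 0.0003
dx 0.0046 dy 0.0093 dz 0.0025 yaw 0.0003
```

View pics/w15.png

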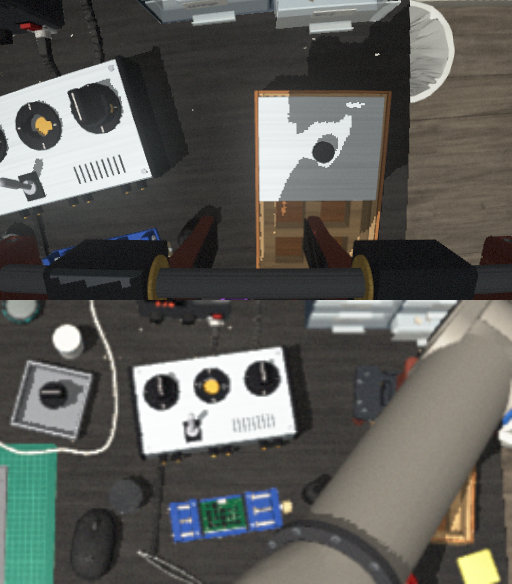

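The switch now leans back, with its tip at (203,412) and base at (192,430) in the lower panel. The plate is still on the solid end with the knob at (324,152), the carriers are locked, and the spent one is in the tray. Next I'll close the cover.

```bash
python3 - <<'E'
from h import *
import pickle
f,t=pickle.load(open('w15.pkl','rb'))
on=[.5541,.0726,.09]; off=[.5264,.0686,.09]; s=512/270
for p in (on,off):
    q=proj(t,p); print('tip pred panel',np.round([(q[0]-150)*s,(q[1]-110)*s+300]),'wrist',np.round(proj(f,p)))
k=onz(f,324,152,.083);print('knob',k)
B=np.array([.497,-.2835]);d=k[:2]-B;print('block x',d@[.996,-.087])
plan(k[0],k[1],.15,-.088,8)
E
```

```text
tip pred panel [189. 416.] wrist [  3. 181.]
tip pred panel [192. 435.] wrist [ 13. 204.]
knob [ 0.55039433 -0.28470816  0.083     ]
block x 0.053285865205331205
from [ 0.5231 -0.2125  0.2204] psi -0.088 dpsi -0.000 d [ 0.0273 -0.0723 -0.0704]
dx 0.0042 dy 0.0087 dz 0.0088 yaw 0.0000
dx 0.0042 dy 0.0087 dz 0.0088 yaw 0.0000
dx 0.0042 dy 0.0087 dz 0.0088 yaw 0.0000
dx 0.0042 dy 0.0087 dz 0.0088 yaw 0.0000
dx 0.0042 dy 0.0087 dz 0.0088 yaw 0.0000
dx 0.0042 dy 0.0087 dz 0.0088 yaw 0.0000
dx 0.0042 dy 0.0087 dz 0.0088 yaw 0.0000
dx 0.0042 dy 0.0087 dz 0.0088 yaw 0.0000
```

Emit:
send_rows(
  steps=[
    {"dx": 0.0042, "dy": 0.0087, "dz": 0.009, "yaw": 0, "hand": 0.4},
    {"dx": 0.0042, "dy": 0.0087, "dz": 0.009, "yaw": 0, "hand": 0.4},
    {"dx": 0.0042, "dy": 0.0087, "dz": 0.009, "yaw": 0, "hand": 0.4},
    {"dx": 0.0042, "dy": 0.0087, "dz": 0.009, "yaw": 0, "hand": 0.4},
    {"dx": 0.0042, "dy": 0.0087, "dz": 0.009, "yaw": 0, "hand": 0.4},
    {"dx": 0.0042, "dy": 0.0087, "dz": 0.009, "yaw": 0, "hand": 0.4},
    {"dx": 0.0042, "dy": 0.0087, "dz": 0.009, "yaw": 0, "hand": 0.4},
    {"dx": 0.0042, "dy": 0.0087, "dz": 0.009, "yaw": 0, "hand": 0.4},
  ],
  grip_force=8,
)

```text
time: 47.4
tool_pos: [0.55, -0.2868, 0.1476]
tcp_rot: [-3.138, 0.14, 0.0]
ft_force: [-0.1, 0.8, 0.6]
grip_width: 0.0525
finger_force: 0.0
```

Emit:
send_rows(
  steps=[
    {"dx": 0, "dy": 0, "dz": 0, "yaw": 0, "hand": 0.4},
    {"dx": 0, "dy": 0, "dz": 0, "yaw": 0, "hand": 0.4},
    {"dx": 0, "dy": 0, "dz": 0.015, "yaw": 0, "hand": 0.4},
    {"dx": 0, "dy": 0, "dz": 0.015, "yaw": 0, "hand": 0.4},
    {"dx": 0, "dy": 0, "dz": 0.015, "yaw": 0, "hand": 0.4},
    {"dx": 0, "dy": 0, "dz": 0.015, "yaw": 0, "hand": 0.4},
    {"dx": 0, "dy": 0, "dz": 0, "yaw": 0, "hand": 0.4},
    {"dx": 0, "dy": 0, "dz": 0, "yaw": 0, "hand": 0.4},
  ],
)

```text
time: 48.2
tool_pos: [0.5494, -0.2862, 0.0879]
tcp_rot: [-3.138, 0.141, 0.002]
ft_force: [-0.4, -0.3, 0.2]
grip_width: 0.0525
finger_force: 0.0
```

```bash
python3 - <<'E'
from h import *
st(); f=grab('wrist'); 
u,v=proj(f,[.552,-.286,.083]).astype(int); print(u,v)
for c,s,A in dark(f,(u-40,v-35,u+40,v+30),60): print(c,s,A,np.round(onz(f,*c,.083),4))
E
```

```text
t 48.20 pos [ 0.5494 -0.2862  0.0879] xax [ 0.996 -0.09  -0.001] zax [-0.001  0.    -1.   ] w 0.0525 F [-0.4 -0.3  0.2] q7 -0.75
259 225
```

```bash
python3 - <<'E'
from h import *
f=grab('wrist'); save(f,'w16.png'); u,v=259,225
for th in (80,100):
  for c,s,A in dark(f,(u-45,v-45,u+45,v+30),th): print(th,c,s,A,np.round(onz(f,*c,.083),4))
print(f['image'][v-40:v+45:6,u-42:u+43:6].max(2))
E
```

```text
80 [257.4 225.6] [34.2 37.1] 949.0 [ 0.5519 -0.2848  0.083 ]
100 [257.5 225.5] [34.7 37.3] 972.0 [ 0.552  -0.2848  0.083 ]
[[205 202 201 200 200 195 196 200 196 198 197 196 197 200 200]
 [203 201 200 196 198 195 196 194 198 197 194 196 194 193 196]
 [208 206 201 201 198 200 197 200 198 199 200 202 200 199 197]
 [204 203 200 199 198 199 196 198 199 199 201 196 201 199 200]
 [203 199 197 193 198 188  61  63  59 196 196 197 196 194 195]
 [205 207 202 201 203  60  62  62  63  57 199 199 200 199 202]
 [165 204 204 202 128  64  62  59  60  55 201 200 200 200 197]
 [148 203 205 204  62  60  59  61  61  59 203 203 202 200 200]
 [135 200 199 198 121  61  61  59  57  58 197 198 200 201 201]
 [109 195 196 198 192  55  58  55  58 172 191 192 193 191 194]
 [ 86 199 199 198 197 196 197 167 198 199 198 200 200 200 200]
 [158 203 201 203 199 200 200 201 201 199 198 198 201 202 196]
 [201 203 201 203 201 203 204 202 203 202 204 199 202 200 204]
 [196 196 197 195 196 196 197 197 198 196 198 198 198 198 200]
 [ 74  70  73  69  73  71  75  73  72  72  71  70  75  73  71]]
```

Emit:
send_rows(
  steps=[
    {"dx": 0.002, "dy": -0.0015, "dz": 0.01, "yaw": 0, "hand": 0.4},
    {"dx": 0, "dy": 0, "dz": 0.01, "yaw": 0, "hand": 0.4},
    {"dx": 0, "dy": 0, "dz": 0, "yaw": 0, "hand": 0.9},
    {"dx": 0, "dy": 0, "dz": 0, "yaw": 0, "hand": 0.9},
    {"dx": 0, "dy": 0, "dz": 0, "yaw": 0, "hand": 0.9},
    {"dx": 0, "dy": 0, "dz": 0, "yaw": 0, "hand": 0.9},
    {"dx": 0, "dy": 0, "dz": 0, "yaw": 0, "hand": 0.9},
    {"dx": -0.01, "dy": 0, "dz": 0, "yaw": 0, "hand": 0.9},
  ],
)

```text
time: 49.1
tool_pos: [0.5434, -0.2845, 0.0689]
tcp_rot: [3.137, -0.138, 0.004]
ft_force: [1.1, -1.6, -2.0]
grip_width: 0.0227
finger_force: 8.0
```

Emit:
send_rows(
  steps=[
    {"dx": -0.015, "dy": 0, "dz": 0, "yaw": 0, "hand": 0.9},
    {"dx": -0.015, "dy": 0, "dz": 0, "yaw": 0, "hand": 0.9},
    {"dx": -0.015, "dy": 0, "dz": 0, "yaw": 0, "hand": 0.9},
    {"dx": -0.015, "dy": 0, "dz": 0, "yaw": 0, "hand": 0.9},
    {"dx": -0.015, "dy": 0, "dz": 0, "yaw": 0, "hand": 0.9},
    {"dx": -0.012, "dy": 0, "dz": 0, "yaw": 0, "hand": 0.9},
    {"dx": -0.01, "dy": 0, "dz": 0, "yaw": 0, "hand": 0.9},
    {"dx": 0, "dy": 0, "dz": 0, "yaw": 0, "hand": 0.9},
  ],
)

```text
time: 49.9
tool_pos: [0.4437, -0.2757, 0.0687]
tcp_rot: [3.138, -0.143, -0.001]
ft_force: [-3.9, -4.7, 1.9]
grip_width: 0.0228
finger_force: 8.0
```

```bash
python3 - <<'E'
from h import *
st()
E
```

```text
t 49.90 pos [ 0.4437 -0.2757  0.0687] xax [ 0.996 -0.091 -0.001] zax [-0.001 -0.    -1.   ] w 0.0228 F [-3.9 -4.7  1.9] q7 -0.65
```

Emit:
send_rows(
  steps=[
    {"dx": -0.002, "dy": 0, "dz": 0, "yaw": 0, "hand": 0.9},
    {"dx": -0.001, "dy": 0, "dz": 0, "yaw": 0, "hand": 0.9},
    {"dx": -0.001, "dy": 0, "dz": 0, "yaw": 0, "hand": 0.9},
    {"dx": -0.001, "dy": 0, "dz": 0, "yaw": 0, "hand": 0.9},
    {"dx": 0, "dy": 0, "dz": 0, "yaw": 0, "hand": 0.9},
    {"dx": 0, "dy": 0, "dz": 0, "yaw": 0, "hand": 0.9},
    {"dx": 0, "dy": 0, "dz": 0, "yaw": 0, "hand": 0.4},
    {"dx": 0, "dy": 0, "dz": 0, "yaw": 0, "hand": 0.4},
  ],
)

```text
time: 50.7
tool_pos: [0.4402, -0.2736, 0.068]
tcp_rot: [-3.137, 0.139, 0.002]
ft_force: [0.2, 0.8, -0.5]
grip_width: 0.0352
finger_force: 0.0
```

Emit:
send_rows(
  steps=[
    {"dx": 0, "dy": 0, "dz": 0, "yaw": 0, "hand": 0.4},
    {"dx": 0, "dy": 0, "dz": -0.02, "yaw": 0, "hand": 0.4},
    {"dx": 0, "dy": 0, "dz": -0.03, "yaw": 0, "hand": 0.4},
    {"dx": 0, "dy": 0, "dz": -0.04, "yaw": 0, "hand": 0.4},
    {"dx": 0, "dy": 0, "dz": -0.04, "yaw": 0, "hand": 0.4},
    {"dx": 0, "dy": 0, "dz": -0.02, "yaw": 0, "hand": 0.4},
    {"dx": 0, "dy": 0, "dz": 0, "yaw": 0, "hand": 0.4},
    {"dx": 0, "dy": 0, "dz": 0, "yaw": 0, "hand": 0.4},
  ],
)

```text
time: 51.5
tool_pos: [0.4402, -0.274, 0.218]
tcp_rot: [-3.137, 0.139, 0.0]
ft_force: [0.1, 0.8, 0.7]
grip_width: 0.0525
finger_force: 0.0
```

```bash
python3 - <<'E'
from h import *
st(); f=grab('wrist'); save(f,'w17.png'); t=grab('top'); save(t,'t17.png')
u,v=proj(f,[.44,-.2775,.083]).astype(int); print(u,v)
for c,s,A in dark(f,(u-40,v-35,u+40,v+30),80): print(c,s,A,np.round(onz(f,*c,.083),4))
m=(f['image'].max(2)>170).astype(np.uint8); 
g=f['image']; m=((g.min(2)>140)).astype(np.uint8)
cs,_=cv2.findContours(m,cv2.RETR_EXTERNAL,cv2.CHAIN_APPROX_NONE)
for c in cs:
    if cv2.contourArea(c)>1500:
        x,y,w,h=cv2.boundingRect(c); print((x,y,w,h)); print('far edge',np.round(onz(f,x+w/2,y,.062),4),cv2.minAreaRect(c))
E
```

```text
t 51.50 pos [ 0.4402 -0.274   0.218 ] xax [ 0.996 -0.088 -0.   ] zax [-0.     0.001 -1.   ] w 0.0525 F [0.1 0.8 0.7] q7 -0.85
263 183
[261.6 182.8] [19.6 20.9] 297.5 [ 0.441  -0.2753  0.083 ]
(199, 128, 75, 102)
far edge [ 0.5002 -0.2529  0.062 ] ((236.0, 178.5), (101.0, 74.0), 90.0)
(365, 0, 71, 75)
far edge [ 0.6167 -0.4347  0.062 ] ((400.0, 37.0), (74.0, 70.0), 90.0)
(0, 0, 89, 138)
far edge [ 0.6554 -0.0628  0.062 ] ((25.816207885742188, 63.9027099609375), (126.75101470947266, 92.34297180175781), 72.89727020263672)
```

```bash
python3 - <<'E'
from h import *
f=grab('wrist'); T=np.eye(4); c,s=np.cos(-.085),np.sin(-.085)
T[:3,:3]=np.array([[c,s,0],[s,-c,0],[0,0,-1]]).astype(float); T[:3,3]=[.4412,-.2736,.0669]
W=T@np.array(f['T_tool_cam']); f['Rc']=W[:3,:3]; f['c']=W[:3,3]
g=cv2.imread('pics/w3.png')[:,:,::-1]; f['image']=g
for q,_,A in dark(f,(240,215,295,275),80): print(q,A,np.round(onz(f,*q,.083),4))
a=cv2.imread('pics/w17.png')
# near end: walk down the plate's column from knob
print(a[185:245,215].tolist()[::3])
E
```

```text
Traceback (most recent call last):
  File "h.py", line 53, in dark
    e=cv2.fitEllipse(cv2.convexHull(c)); o.append((np.round(e[0],1),np.round(e[1],1),cv2.contourArea(c)))
cv2.error: OpenCV(4.12.0) /io/opencv/modules/imgproc/src/shapedescr.cpp:361: error: (-201:Incorrect size of input array) There should be at least 5 points to fit the ellipse in function 'fitEllipseNoDirect'
```

```bash
python3 - <<'E'
from h import *
f=grab('wrist'); T=np.eye(4); c,s=np.cos(-.085),np.sin(-.085)
T[:3,:3]=np.array([[c,s,0],[s,-c,0],[0,0,-1]]).astype(float); T[:3,3]=[.4412,-.2736,.0669]
f['image']=cv2.imread('pics/w17.png')[:,:,::-1]
# near edge region profile in the present view: knob centre row 183, plate far edge row 128
print('now',onz(f,236,128.,.062)); col=f['image'][120:240,215].astype(int); print(col[:,2].tolist())
W=T@np.array(f['T_tool_cam']); f['Rc']=W[:3,:3]; f['c']=W[:3,3]
print('start knob',np.round(onz(f,266,246,.083),4),'far edge',np.round(onz(f,266,141,.062),4))
E
```

```text
now [ 0.49927438 -0.2526681   0.062     ]
[141, 139, 136, 140, 143, 144, 142, 100, 209, 245, 248, 248, 247, 247, 249, 247, 247, 247, 246, 248, 247, 246, 245, 245, 248, 249, 249, 248, 246, 246, 246, 247, 248, 247, 245, 247, 246, 248, 248, 247, 248, 249, 249, 247, 247, 247, 247, 248, 249, 248, 247, 248, 249, 248, 248, 247, 248, 250, 250, 250, 251, 250, 250, 250, 250, 251, 250, 250, 251, 249, 249, 250, 250, 250, 249, 248, 248, 249, 251, 251, 251, 251, 251, 252, 251, 251, 250, 251, 250, 250, 249, 250, 250, 251, 252, 252, 250, 239, 136, 60, 59, 61, 63, 59, 59, 53, 53, 53, 54, 55, 54, 49, 51, 50, 46, 48, 52, 46, 45, 46]
start knob [ 0.4391 -0.2765  0.083 ] far edge [ 0.4954 -0.2815  0.062 ]
```

The cover is closed to within about 2 mm and everything else checks out, so I'm handing in.

```bash
python3 -c "
from station import bot
print(bot.close_job())"
```

```text
the job is handed in; nothing more can be done
None
```

The job is handed in, with no verdict returned: both new carriers are locked in the left and right holders, the spent one is in the tray, the switch is on, the cover plate is back within about 2 mm of its starting position, and no bystander was touched.

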